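# Clamp the loose end panel back on to the spice rack

### The arm

A 7-joint arm with a two-finger parallel gripper is mounted at the origin on a cart in front of the work surface, level with it; the furniture and walls round the work are solid. World frame = base frame: x ahead of the robot, y to its left, z up, the work surface at z = 0. Lengths are in m, angles in rad, forces in N, time in s.
With the tool pointing down it reaches from about 0.425 to 1.025 m from the base axis. Payload 3.6 kg.
Tool frame: the origin (TCP) lies on the centre line of the jaws, within the pads' length; the fingertips stand 14 mm ahead of it and the grasp point (between the pads) lies 5 mm behind it; z points along the fingers, y is the direction in which the jaws open and shut (so a half turn about z gives the same grasp; the last joint's range is limited). The gripper opens to 85 mm and grips with 20 to 120 N. Pads are 22 mm wide; open, the fingers measure 114 mm over their backs; the gripper's body (76 mm by 85 mm) begins 54 mm behind the grasp point. The pads swing forward as they close: fully open they stand 13 mm farther back than shut.
Start: joints at [1.159, 0.591, 0.048, 1.609, -0.033, 0.943, -0.034], TCP at [0.227, -0.689, 0.245] pointing down, gripper open.
Joint ranges: [-2.69, 2.69], [-0.47, 2.24], [-1.27, 1.36], [0.19, 2.51], [-1.53, 4.68], [0.08, 2.07], [-3.09, 3.09]. Speed limits (rad/s): [2.57, 2.57, 3.14, 3.14, 3.14, 3.14, 3.14].

### API

Orientations are given as [roll, pitch, yaw] about the fixed x, y, z axes, in that order (R = Rz(yaw) Ry(pitch) Rx(roll)).
In Python, from station import r gives the robot as it stands.
- The arm moves only by the tool jog_arm, never from a script. Its argument "increments" is a list that holds one entry, the list of rows, each a list of 6 numbers: the shift along the world's x, y, z in mm, then the turn, a rotation vector about the world's x, y, z in degrees. A call has 1 to 5 rows; each row is the pose to reach, as a shift and turn from the pose commanded when the call began; what a row does not reach only later rows make up. A row lasts 1/10 s, in which the tool goes at most 50 mm and 8.59 degrees, less where a joint would pass 70% of its speed; a pose out of reach is approached as far as the arm can. A call with a gripper value outside its range is refused whole. "fingers" is the finger opening in mm, from 0 to 85.4, set as the call begins (left out, the last holds). The fingers move at their own pace and stop on an object; "newtons" is the grip in N (left out, the last holds). Time passes only in rows, so rows that repeat a pose let the fingers close. It gives the time, the measured TCP pose, the force and the opening at its end, in the units of the state.
- r.get_obs(): the state, without advancing time (a new reading comes with each control period).
- r.get_image(name): name is "scene" or "top" or "wrist"; returns a dict with "img" (420x560x3 uint8, red, green, blue), "intrinsics" (3x3 intrinsics, pixels), "world_from_camera" (4x4, takes a point from camera to world coordinates). Camera axes: x right, y up, looking along -z (the intrinsics and any distortion apply to the point x, -y, -z); pixel columns grow to the right and rows downward; lengths in m; the calibration is good to about 2 mm. A picture is of the moment at which its call begins. There is no depth.
- r.close_job(): hands the job in, once; it reports no verdict.
The state is a dict: "t": time; "joint_positions": joint angles; "dq": joint speeds; "joint_efforts": joint torques, N m; "eef_pos": TCP position; "ee_rot": TCP orientation; "wrist_force": force on the tool from outside, world axes, zero at the start; "wrist_torque": the same for the moment, N m; "opening": finger opening in m.
Only numpy, scipy, OpenCV 4.12 (cv2) and the standard library are available. Lean on these libraries where they do the work, as an engineer would, in place of code of your own. Each camera call takes 0.05 s, during which the arm holds its last target.

### The job

The end panel has come off the little wooden spice rack: stand it at the rack's open end, square and in line with it, between the rack and the far jaw of the bar clamp, and let go of it. Then pump the clamp's trigger until the far jaw has drawn the panel tight against the rack, and finish still squeezing the trigger, firmly enough to keep the joint shut but gently enough not to bruise the soft wood. Move the jaw by the trigger only, never by hand, and leave everything else on the island where it stands.

Things in the scene. Friction and masses are not known exactly. Their poses are not given: they have to be found in the camera images.
- clamp: one-hand ratchet bar clamp, grey plastic with a toothed steel bar, loose, 1.1 kg, lying on its side, 38 mm high. Origin: on the counter under the bar's axis, in the plane of the fixed jaw's pad face. +y runs along the bar; body with the fixed jaw at y 0 to 70 mm, far jaw at -y. Both jaws reach 100 mm to +x; grip and trigger stick out to -x as far as x = -126 mm, side by side
- trigger: the trigger: black bar 136 x 10 mm, z 6 to 31 mm, hinged at x = 14, y = 24 mm of the clamp (its origin, at counter level). Released it leans 0.15 rad away from the grip, squeezed 0.15 rad towards it; a spring returns it. A full squeeze draws the far jaw one 4.5 mm tooth nearer, and it stays there. Let the trigger right out before each new squeeze. When the jaw bears on the work it stops short
- trigger_point (a point): where a finger presses the trigger's front, 79 mm from the hinge, 18 mm up; at x = -63, y = 7 mm of the clamp released, x = -65, y = 31 mm squeezed. It takes 2.5 to 4.5 N here with the jaw running free; against the work a squeeze of 6 N here gives about 10 N at the jaw, 10 N about 25 N and 30 N over 60 N; 8 to 12 N is right, more than 16 N too much for the soft wood
- grip_point (a point): where the other finger bears: on the flat back of the fixed grip (20 mm thick, y 50 to 70 mm, z 4 to 33 mm), at x = -65, y = 70, z = 18 mm of the clamp. Fingers close along the clamp's y, from above, tips down to z 8 to 15 mm. Grip and trigger together measure 63 mm released (let out to at least 60), 39 mm fully squeezed
- body_pad (a point): centre of the fixed jaw's rubber pad face (58 x 25 mm), at x = 63, y = 0, z = 18 mm of the clamp; the face looks to -y
- jaw_bar: the clamp's sliding part: toothed bar 16 mm wide (z 10 to 26 mm) with the far jaw (34 mm high) at its -y end; its rear end reaches 115 to 165 mm to +y of the clamp's origin. Its axes are the clamp's; its origin shifts along y with it. Not to be pushed by hand
- jaw_pad: rubber pad on the far jaw, 58 x 11 x 25 mm; it yields 0.2 mm per newton. Its axes are the clamp's; its origin shifts along y with the jaw
- jaw_face (a point): centre of the far jaw's pad face, at x = 63, z = 18 mm of the clamp, looking to +y. Its y in the clamp is minus the jaws' opening: 184 to 194 mm at the start. Rack and panel together measure 166 mm
- rack: small spice rack of light wood, loose, 0.3 kg, between the jaws with its +y end within 5 mm of the fixed jaw. 72 mm (x) by 150 mm (y); base 14 mm thick, back board at +x 50 mm high, round rail at -x 42 mm high, one end panel, 92 mm high, still on at +y. Open end at y = -75 mm. Origin: centre of the underside, axes within 0.03 rad of the clamp's; its -x edge clears the bar by 14 mm or more
- rack_end (a point): middle of the rack's open end at counter level (y = -75 mm of the rack)
- panel: the loose end panel of light wood, about 0.09 kg, standing on the counter at the robot's left; 72 mm (x) by 16 mm (y) by 92 mm high, top rounded (full width up to 58 mm, 50 mm wide at 82 mm). Same either way round. Origin: centre of the underside. Grip it across its 16 mm near the top. Home: origin at x = 0, y = -83 mm of the rack, axes parallel
- spice_a: bystander: spice jar with a dark cap, 45 mm across, 105 mm high; origin: centre of the underside (so for all bystanders)
- spice_b: bystander: spice jar with a dark brown cap, 44 x 105 mm
- spice_d: bystander: spice jar with a pale cap, 44 x 109 mm
- salt_shaker: bystander: grey salt shaker, 44 x 90 mm, standing at the left near the panel
- measure_cup: bystander: measuring cup with a flat handle, 60 x 115 x 38 mm
- gel_bottle: bystander: clear bottle with a white cap, 62 x 90 x 185 mm, at the left
Things that resemble listed ones, but are neither listed nor needed, are in the scene too. Several things have the shape of the panel; the one meant has the colours described above.

How it is judged:
On the way:
1. the panel stands upright on the counter between the rack's open end and the far jaw, in line with the rack, and has been let go (x of panel in the frame of rack between -0.008 and 0.008 m and y of panel in the frame of rack between -0.128 and -0.08 m and angle between panel's own z axis and vertical below 0.08 rad and height (world z) of panel below 0.006 m and angle between the x axis of panel and the x axis of rack, either way round below 0.15 rad and contact force between the fingers and panel below 0.1 N), for 0.2 s.
At the end, for the whole second after the job is handed in: Fingers squeeze the trigger (>1.5 N); far jaw presses panel 5-55 N, panel presses rack (>4 N), rack the fixed jaw (>3 N); panel upright and parallel to the rack within 0.05 rad, shut on its end within 3 mm, in line sideways within 8 mm, on the counter, still (contact force between the fingers and trigger above 1.5 N and contact force between jaw_pad and panel between 5 and 55 N and contact force between panel and rack above 4 N and contact force between clamp and rack above 3 N and x of panel in the frame of rack between -0.008 and 0.008 m and y of panel in the frame of rack between -0.086 and -0.08 m and angle between the x axis of panel and the x axis of rack, either way round below 0.05 rad and angle between panel's own z axis and vertical below 0.05 rad and height (world z) of panel below 0.006 m and linear speed of each of panel, rack below 0.01 m/s); the arm keeps its last pose, push and grip.
It fails at once if the jaw presses the panel with more than 65 N (bruised wood) (contact force between jaw_pad and panel above 65 N).
It fails at once if the robot pushes the jaw or the bar itself (more than 4 N) (contact force between any of the fingers, the arm and jaw_bar above 4 N).
It fails at once if a bystander is moved more than 30 mm (distance of any of spice_a, spice_b, spice_d, salt_shaker, measure_cup, gel_bottle from where it was at the start of the episode above 0.03 m).
It also fails if it takes over 72 s, if anything falls off the work surface, if the arm or the gripper's body presses on something with over 40 N, if the wrist force passes 120 N, or if a joint passes its speed limit or range.

## Working session

There is one attempt and no reset: what is moved stays moved. The work goes in short steps, Python scripts to look and compute and a tool call to move; the robot and the scene stay as the last step left them, time stands still between calls to the robot, and variables do not carry over. Pictures are saved under pics/ and viewed, and the job is handed in when it is done.

Besides the shell and the picture viewer there is one more tool, called after ">>>" as name(argument=value, ...), one argument or row to a line, values as JSON. jog_arm: Moves the arm, as the interface text tells. Its arguments: {"type":"object","properties":{"increments":{"type":"array","items":{"type":"array","items":{"type":"array","items":{"type":"number"}}}},"fingers":{"type":"number"},"newtons":{"type":"number"}},"required":["increments"]}

```bash
mkdir -p pics; ls; cat > h.py <<'E'
import numpy as np, cv2
from station import r
def cap(n,tag):
    d=r.get_image(n); cv2.imwrite(f'pics/{tag}.png',d['img'][:,:,::-1]); np.savez(f'pics/{tag}.npz',K=d['intrinsics'],T=d['world_from_camera'])
    return d
def load(tag):
    z=np.load(f'pics/{tag}.npz'); return z['K'],z['T']
def ray(tag,u,v,z):
    K,T=load(tag); p=np.linalg.inv(K)@[u,v,1]; d=T[:3,:3]@[p[0],-p[1],-p[2]]; o=T[:3,3]
    return o+d*(z-o[2])/d[2]
def proj(tag,P):
    K,T=load(tag); c=np.linalg.inv(T)@np.append(P,1); q=K@[c[0],-c[1],-c[2]]; return q[:2]/q[2]
E
python3 - <<'E'
from h import *
d=cap('scene','s0'); print(d.keys()); cap('top','t0'); cap('wrist','w0')
for n in ('s0','t0','w0'):
    K,T=load(n); print(K.round(1).tolist(),T.round(3).tolist())
print(r.get_obs())
E
```

```text
pics
dict_keys(['img', 'intrinsics', 'world_from_camera'])
[[383.5, 0.0, 282.4], [0.0, 383.5, 206.9], [0.0, 0.0, 1.0]] [[-0.57, 0.548, -0.612, -0.222], [-0.822, -0.388, 0.417, 0.58], [-0.009, 0.741, 0.672, 0.864], [0.0, 0.0, 0.0, 1.0]]
[[431.7, 0.0, 279.0], [0.0, 431.7, 206.9], [0.0, 0.0, 1.0]] [[-0.079, 0.974, -0.214, 0.237], [-0.997, -0.078, 0.014, 0.063], [-0.003, 0.214, 0.977, 1.447], [0.0, 0.0, 0.0, 1.0]]
[[359.5, 0.0, 281.0], [0.0, 359.5, 206.1], [0.0, 0.0, 1.0]] [[0.313, 0.907, 0.282, 0.298], [-0.95, 0.3, 0.089, -0.664], [-0.003, -0.296, 0.955, 0.373], [0.0, 0.0, 0.0, 1.0]]
{'t': 0.15, 'joint_positions': array([ 1.15954884,  0.59190871,  0.04833282,  1.60952044, -0.03329446,
        0.94272672, -0.03366207]), 'dq': array([ 0.00026755, -0.00211351,  0.00149328, -0.00222056, -0.00030004,
        0.00111731,  0.00066468]), 'joint_efforts': array([ 3.09091170e-03, -5.49249387e+01,  1.54949382e+00, -1.98452854e+01,
        9.51080758e-03,  5.71090321e-03,  1.73317787e-06]), 'eef_pos': array([ 0.22631614, -0.6881193 ,  0.24440657]), 'ee_rot': array([-3.13983820e+00,  1.14486311e-04,  3.17850065e-01]), 'wrist_force': array([ 0.49616178, -0.01001668, -0.02941886]), 'wrist_torque': array([ 0.08370716, -0.05065296,  0.0205654 ]), 'opening': 0.08548477261905667}
```

View pics/s0.png

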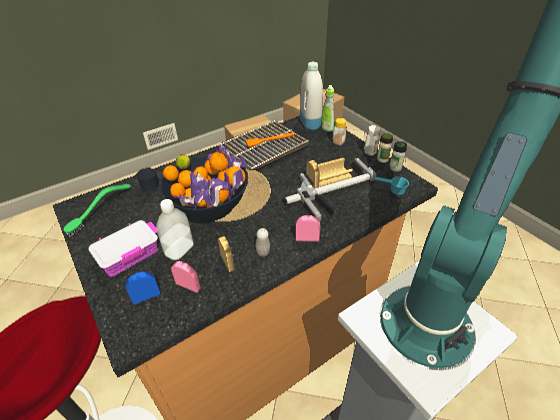

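View pics/t0.png

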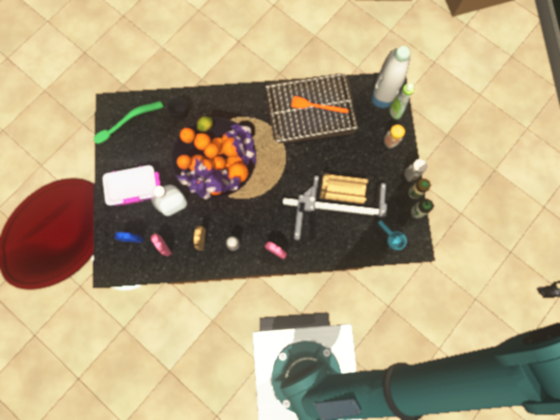

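Panel-shaped things in the scene picture are blue (143,288), pink (186,277), light wood (226,254) and pink (308,229). The light wood one, at top (199,238) beside the grey shaker (232,243), fits the description. I'll enlarge it and the clamp to confirm.

```bash
python3 - <<'E'
import cv2
a=cv2.imread('pics/s0.png'); t=cv2.imread('pics/t0.png')
A=cv2.resize(a[210:310,110:270],(800,500),interpolation=cv2.INTER_CUBIC); cv2.imwrite('pics/c1.png',A)
B=cv2.resize(t[160:270,260:400],(763,600),interpolation=cv2.INTER_CUBIC); cv2.imwrite('pics/c2.png',B)
C=cv2.resize(a[140:230,270:420],(800,480),interpolation=cv2.INTER_CUBIC); cv2.imwrite('pics/c3.png',C)
D=cv2.resize(t[215:265,170:250],(800,500),interpolation=cv2.INTER_CUBIC); cv2.imwrite('pics/c4.png',D)
E
```

```text
(no output)
```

View pics/c1.png

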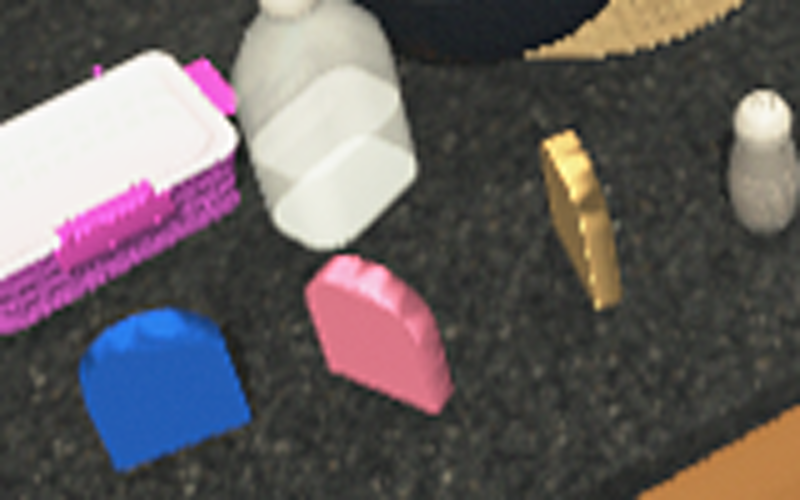

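View pics/c2.png

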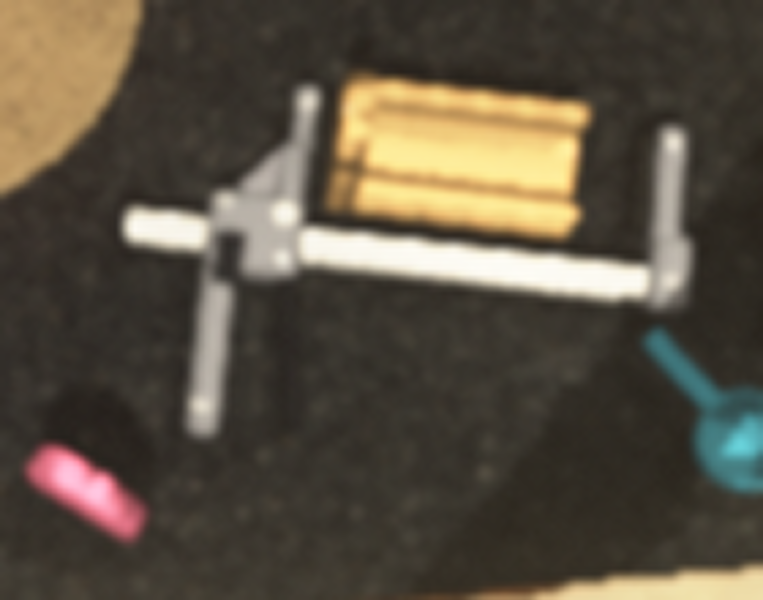

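View pics/c3.png

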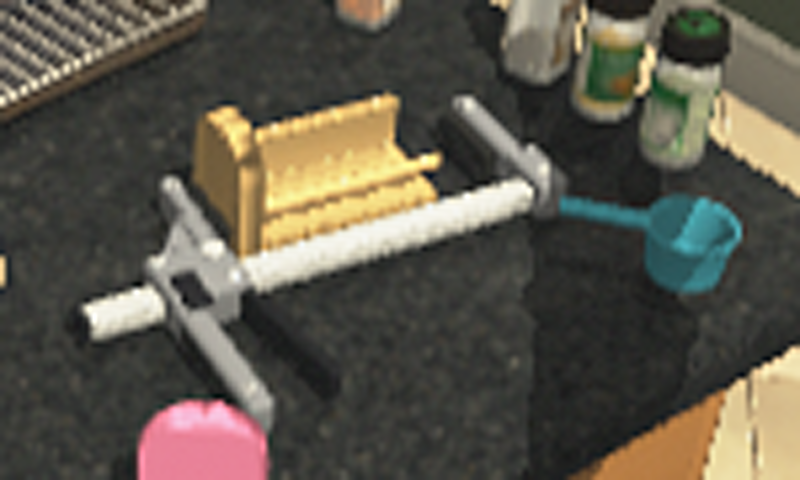

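View pics/c4.png

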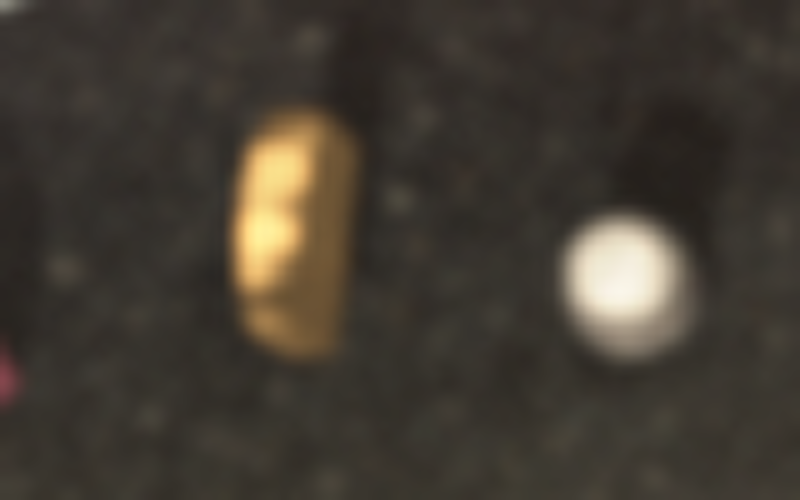

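```bash
python3 - <<'E'
from h import *
def pr(n,t,u,v,z): print(n,ray(t,u,v,z).round(4))
pr('panel bot corner s','s0',229.4,271.6,0);pr('panel botR corner s','s0',234,269.4,0)
pr('panel botR near t','t0',204,250.5,0);pr('panel botR far t','t0',205.5,230,0)
pr('panel top t','t0',197.5,237,.092)
c=lambda x,y:(260+x*140/763,160+y*110/600)
for n,x,y,z in [('fixedjaw tip',309,97,.036),('fixed jaw root',285,212,.036),('grip end',203,432,.033),('rear end bar',127,222,.026),('farjaw tip',672,133,.034),('farjaw root',668,300,.034),('rack botcorner near open',572,236,.014),('rack far open',588,108,.05),('rack end near',335,205,.058),('pink',90,490,.09)]:
    pr(n,'t0',*c(x,y),z)
pr('shaker','t0',232,242,.09)
E
```

```text
panel bot corner s [0.4284 0.3213 0.    ]
panel botR corner s [0.4278 0.3067 0.    ]
panel botR near t [0.4248 0.3054 0.    ]
panel botR far t [0.4941 0.2974 0.    ]
panel top t [0.4573 0.3087 0.092 ]
fixedjaw tip [ 0.6371 -0.0926  0.036 ]
fixed jaw root [ 0.565  -0.0707  0.036 ]
grip end [ 0.4335 -0.0085  0.033 ]
rear end bar [0.5688 0.0266 0.026 ]
farjaw tip [ 0.5966 -0.3154  0.034 ]
farjaw root [ 0.4918 -0.2992  0.034 ]
rack botcorner near open [ 0.5406 -0.2499  0.014 ]
rack far open [ 0.6124 -0.2617  0.05  ]
rack end near [ 0.5619 -0.0993  0.058 ]
pink [0.3972 0.0624 0.09  ]
shaker [0.4331 0.2008 0.09  ]
```

View pics/w0.png

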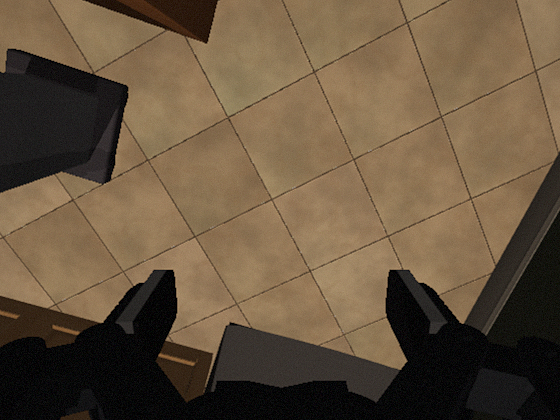

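The crops confirm the light wood panel at scene (226,254) / top (199,238), with the shaker to its right. The clamp's grip end is near top (297,238), and a pink decoy stands close by at (276,250). I'll move over the clamp for a wrist view.

>>> jog_arm(
  increments=[
    [[20,20,40,0,0,-6],[50,60,80,0,0,-12],[90,100,110,0,0,-18],[130,145,135,0,0,-24],[160,185,155,0,0,-27]],
  ],
)

```text
t: 0.65
eef_pos: [0.3607, -0.5355, 0.3829]
ee_rot: [3.141, -0.0, -0.157]
wrist_force: [0.8, -0.3, -0.7]
opening: 0.0857
```

>>> jog_arm(
  increments=[
    [[20,45,0,0,0,0],[40,90,0,0,0,0],[60,135,0,0,0,0],[80,180,0,0,0,0],[90,225,0,0,0,0]],
  ],
)

```text
t: 1.15
eef_pos: [0.451, -0.3092, 0.3819]
ee_rot: [-3.141, -0.001, -0.152]
wrist_force: [0.1, 0.3, 0.3]
opening: 0.0852
```

>>> jog_arm(
  increments=[
    [[20,45,0,0,0,0],[40,90,0,0,0,0],[50,120,0,0,0,0],[50,120,0,0,0,0],[50,120,0,0,0,0]],
  ],
)

```text
t: 1.65
eef_pos: [0.4994, -0.1912, 0.3818]
ee_rot: [3.141, 0.001, -0.151]
wrist_force: [0.4, -0.9, -0.4]
opening: 0.0856
```

```bash
python3 - <<'E'
from h import *
cap('wrist','w1'); cap('top','t1')
im=cv2.imread('pics/w1.png'); cv2.imwrite('pics/w1b.png',cv2.resize(im,(800,600),interpolation=cv2.INTER_CUBIC))
E
```

```text
(no output)
```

View pics/w1b.png

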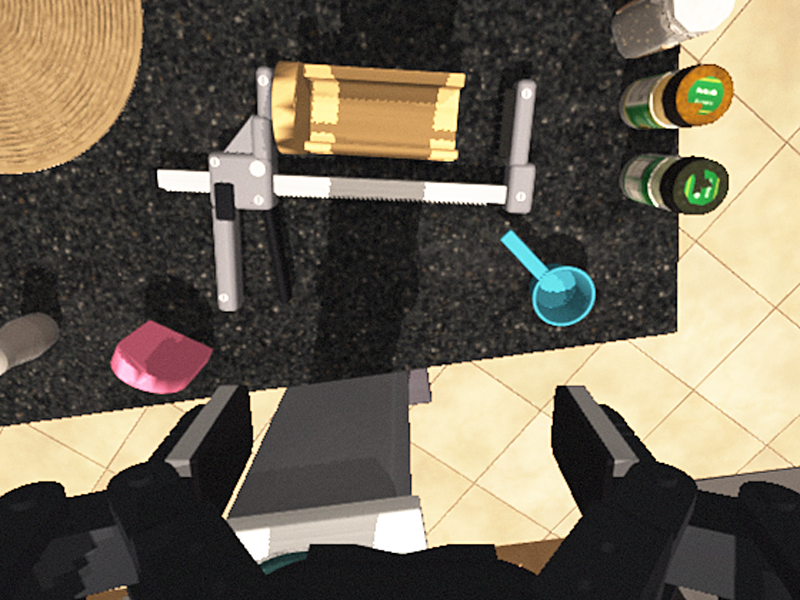

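```bash
python3 - <<'E'
import cv2
a=cv2.imread('pics/w1.png')
cv2.imwrite('pics/c5.png',cv2.resize(a[40:220,100:240],None,fx=3.3,fy=3.3,interpolation=cv2.INTER_CUBIC))
cv2.imwrite('pics/c6.png',cv2.resize(a[35:155,180:380],None,fx=4,fy=4,interpolation=cv2.INTER_CUBIC))
E
```

```text
(no output)
```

View pics/c5.png

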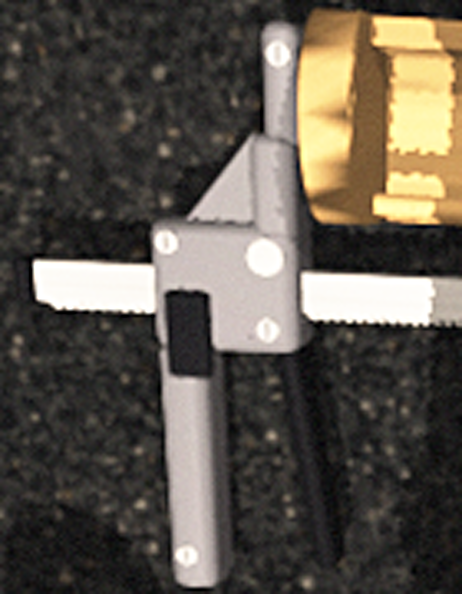

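View pics/c6.png

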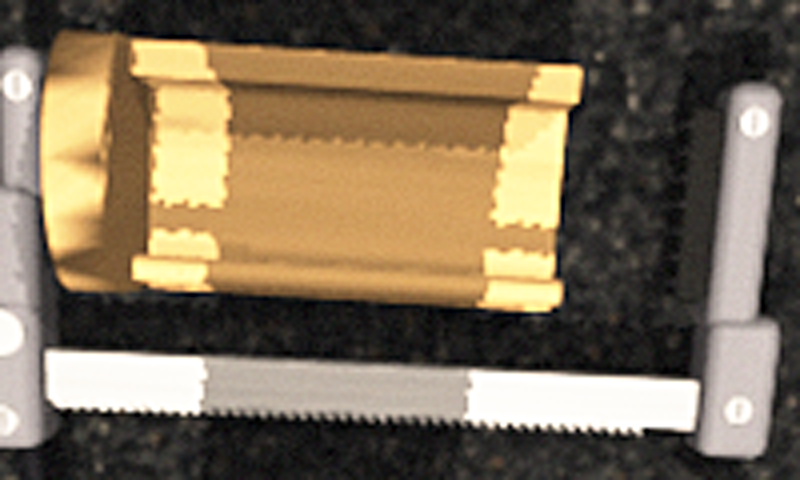

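```bash
python3 - <<'E'
from h import *
A=lambda x,y:(100+x/3.3,40+y/3.3)
B=lambda x,y:(180+x/4,35+y/4)
for n,p,z in [('bar rear up',A(36,260),.026),('bar up R',B(697,378),.026),('bar low L',B(45,408),.026),('bar low R',B(640,432),.026),
 ('grip back hi',A(163,375),.033),('grip back lo',A(172,575),.033),('grip end',A(195,586),.033),
 ('body bl',A(154,235),.038),('body bl2',A(160,348),.038),('body fr',A(301,240),.038),('body fr2',A(303,345),.038),
 ('fixjaw tip',A(278,24),.038),('fj L',A(264,60),.036),('fj R',A(294,60),.036),
 ('farjaw tip',B(755,85),.034),('fj L1',B(727,105),.034),('fj L2',B(712,318),.034),('fj R1',B(781,105),.034),('fj R2',B(763,320),.034),
 ('pad dark L top',B(693,110),.0305),('pad dark L bot',B(680,290),.0305),
 ('back board open out',B(583,68),.05),('back board open in',B(580,104),.05),('backboard other out',B(132,40),.05),
 ('rail open',B(560,296),.036),('rail L',B(132,270),.036),('base open near',B(556,282),.014),('base open far',B(568,108),.014),
 ('trig tip',A(335,562),.031),('trig top L',A(288,355),.031),('trig L low',A(320,560),.031)]:
    print(n,ray('w1',*p,z).round(4)[:2])
E
```

```text
bar rear up [0.5774 0.0231]
bar up R [ 0.5157 -0.2911]
bar low L [ 0.5385 -0.0758]
bar low R [ 0.5009 -0.2706]
grip back hi [ 0.526  -0.0177]
grip back lo [0.4428 0.0005]
grip end [ 0.4366 -0.008 ]
body bl [ 0.5796 -0.0301]
body bl2 [ 0.5371 -0.0212]
body fr [ 0.5692 -0.0857]
body fr2 [ 0.5298 -0.0775]
fixjaw tip [ 0.6455 -0.0945]
fj L [ 0.6346 -0.0861]
fj R [ 0.6329 -0.0971]
farjaw tip [ 0.6021 -0.3152]
fj L1 [ 0.5977 -0.3063]
fj L2 [ 0.5348 -0.2961]
fj R1 [ 0.5952 -0.3227]
fj R2 [ 0.5317 -0.3123]
pad dark L top [ 0.598  -0.2965]
pad dark L bot [ 0.5448 -0.2874]
back board open out [ 0.6135 -0.2615]
back board open in [ 0.6037 -0.2595]
backboard other out [ 0.641  -0.1313]
rail open [ 0.549  -0.2484]
rail L [ 0.5774 -0.1153]
base open near [ 0.5525 -0.2498]
base open far [ 0.6055 -0.2601]
trig tip [ 0.4375 -0.0686]
trig top L [ 0.5261 -0.0687]
trig L low [ 0.4394 -0.0625]
```

Wrist view (in the 800x600 picture): clamp body at (240,180), grip end (228,308), far jaw (520,150), rack open end (463,115), pink decoy (160,355). The clamp origin comes out near (0.546,-0.093) with yaw about -0.205, the opening is about 189 mm, and the panel goes to about (0.576,-0.267). Next I'll look at the panel from above.

>>> jog_arm(
  increments=[
    [[-10,50,0,0,0,0],[-15,100,0,0,0,0],[-20,150,0,0,0,0],[-25,200,0,0,0,0],[-30,250,0,0,0,0]],
  ],
)

```text
t: 2.25
eef_pos: [0.4695, 0.0558, 0.3822]
ee_rot: [3.141, -0.001, -0.158]
wrist_force: [1.0, 0.3, 0.1]
opening: 0.0853
```

>>> jog_arm(
  increments=[
    [[0,50,0,0,0,1],[0,100,0,0,0,2],[0,150,0,0,0,3],[0,200,0,0,0,3],[0,240,0,0,0,3]],
  ],
)

```text
t: 2.75
eef_pos: [0.4704, 0.2974, 0.3821]
ee_rot: [-3.141, -0.0, -0.103]
wrist_force: [0.2, -0.5, 0.1]
opening: 0.0853
```

>>> jog_arm(
  increments=[
    [[0,0,0,0,0,0],[0,0,0,0,0,0],[0,0,0,0,0,0]],
  ],
  fingers=60,
)

```text
t: 3.05
eef_pos: [0.4707, 0.2935, 0.3816]
ee_rot: [3.14, 0.0, -0.105]
wrist_force: [-0.7, -0.7, -0.3]
opening: 0.0601
```

```bash
python3 - <<'E'
from h import *
cap('wrist','w2')
im=cv2.imread('pics/w2.png'); cv2.imwrite('pics/w2b.png',cv2.resize(im,(800,600),interpolation=cv2.INTER_CUBIC))
print(r.get_obs()['joint_positions'].round(2),r.get_obs()['eef_pos'])
E
```

```text
[-0.36  0.25 -0.34  1.83  0.1   1.08 -2.42] [0.47067185 0.29341507 0.38175549]
```

View pics/w2b.png

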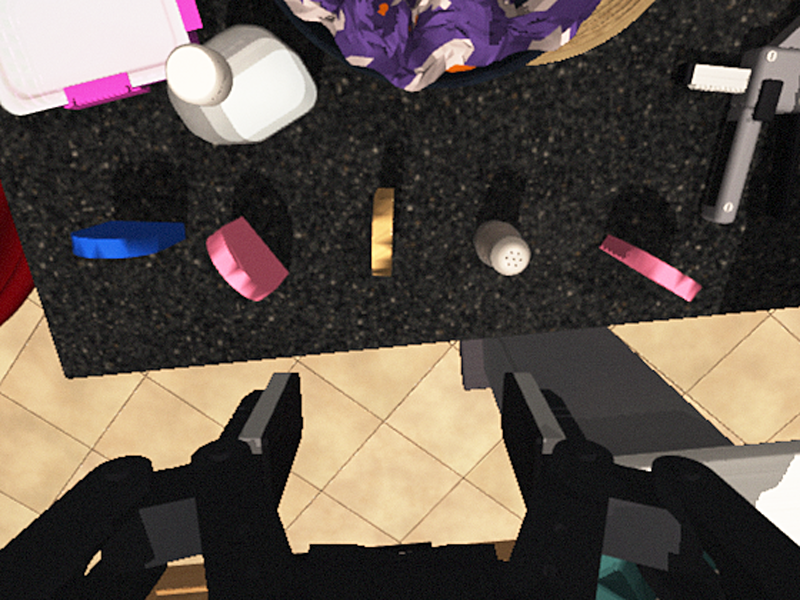

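```bash
python3 - <<'E'
import cv2
a=cv2.imread('pics/w2.png')
cv2.imwrite('pics/c7.png',cv2.resize(a[120:205,235:300],None,fx=7,fy=7,interpolation=cv2.INTER_CUBIC))
E
```

```text
(no output)
```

View pics/c7.png

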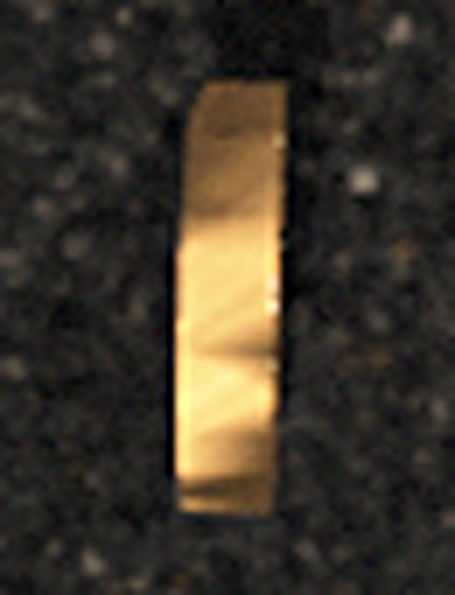

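```bash
cat > fitp.py <<'E'
from h import *
from scipy.optimize import minimize
prof=[(-36,0),(36,0),(36,58),(33,70),(25,82),(14,89),(0,92),(-14,89),(-25,82),(-33,70),(-36,58)]
P0=np.array([[x/1e3,s*.008,z/1e3] for x,z in prof for s in(-1,1)])
def mask(tag,box):
    im=cv2.imread(f'pics/{tag}.png'); h=cv2.cvtColor(im,cv2.COLOR_BGR2HSV)
    m=((h[...,0]>8)&(h[...,0]<30)&(h[...,1]>75)&(h[...,2]>75)).astype(np.uint8)
    o=np.zeros_like(m); u0,v0,u1,v1=box; o[v0:v1,u0:u1]=m[v0:v1,u0:u1]
    n,l,s,c=cv2.connectedComponentsWithStats(o); k=1+np.argmax(s[1:,4]); return (l==k).astype(np.uint8)
S=4
def render(tag,p,shape):
    c,s=np.cos(p[2]),np.sin(p[2]); W=P0@np.array([[c,-s,0],[s,c,0],[0,0,1]]).T+[p[0],p[1],0]
    q=np.array([(proj(tag,w)+.5)*S for w in W]).astype(np.float32)
    m=np.zeros((shape[0]*S,shape[1]*S),np.uint8); cv2.fillConvexPoly(m,cv2.convexHull((q*16)).astype(np.int32),1,shift=4); return cv2.resize(m.astype(np.float32),shape[::-1],interpolation=cv2.INTER_AREA)
def fit(tags,p0):
    ms=[(t,mask(t,b)) for t,b in tags]
    def cost(p): return sum(np.abs(render(t,p,m.shape)-m).sum()/m.sum() for t,m in ms)
    b=None
    for y in(-.08,0,.08):
        r=minimize(cost,[p0[0],p0[1],p0[2]+y],method='Nelder-Mead',options=dict(initial_simplex=[[p0[0],p0[1],p0[2]+y],[p0[0]+.006,p0[1],p0[2]+y],[p0[0],p0[1]+.006,p0[2]+y],[p0[0],p0[1],p0[2]+y+.05]],xatol=1e-5))
        if b is None or r.fun<b.fun: b=r
    return b.x.round(4),b.fun
E
python3 - <<'E'
from fitp import *
T={'w2':(235,120,300,205),'t0':(185,222,215,258),'s0':(212,230,240,280)}
print(fit(list(T.items())[:1],[.458,.309,-.11]))
print(fit([('t0',T['t0'])],[.458,.309,-.11]))
print(fit([('s0',T['s0'])],[.458,.309,-.11]))
print(fit(list(T.items()),[.458,.309,-.11]))
E
```

```text
(array([ 0.4628,  0.3119, -0.1411]), np.float64(0.040958049886621314))
(array([ 0.4641,  0.3132, -0.1624]), np.float64(0.13214944649446494))
(array([ 0.4652,  0.3096, -0.1401]), np.float64(0.06120562130177515))
(array([ 0.4629,  0.3116, -0.1406]), np.float64(0.3336359146633973))
```

The wood panel shows at (383,232) in the enlarged wrist view and fits at (0.463, 0.312) with yaw -0.141, consistent across the views. Descending onto it.

>>> jog_arm(
  increments=[
    [[-8,18,-40,0,0,-2],[-8,18,-90,0,0,-2],[-8,18,-140,0,0,-2],[-8,18,-180,0,0,-2],[-8,18,-200,0,0,-2]],
  ],
  newtons=40,
)

```text
t: 3.6
eef_pos: [0.4608, 0.3103, 0.1787]
ee_rot: [3.136, 0.004, -0.139]
wrist_force: [0.1, -0.4, -0.1]
opening: 0.0599
```

>>> jog_arm(
  increments=[
    [[0,0,-40,0,0,0],[0,0,-80,0,0,0],[0,0,-107,0,0,0],[0,0,-107,0,0,0],[0,0,-107,0,0,0]],
  ],
)

```text
t: 4.1
eef_pos: [0.4625, 0.313, 0.0754]
ee_rot: [3.141, -0.0, -0.138]
wrist_force: [0.4, 0.1, -0.3]
opening: 0.0598
```

```bash
python3 - <<'E'
from h import *
cap('wrist','w3')
E
```

```text
(no output)
```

View pics/w3.png

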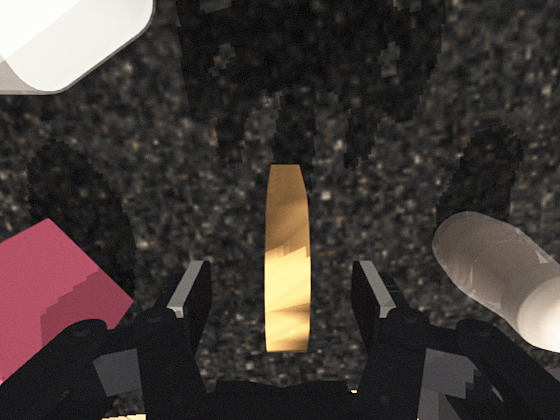

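The panel stands between the open fingers, centred at (287,260), a couple of mm to the right of the middle. Closing.

>>> jog_arm(
  increments=[
    [[0,-2,0,0,0,0],[0,-2,0,0,0,0],[0,-2,0,0,0,0],[0,-2,0,0,0,0],[0,-2,0,0,0,0]],
  ],
  fingers=5,
  newtons=30,
)

```text
t: 4.65
eef_pos: [0.4623, 0.3119, 0.0762]
ee_rot: [3.141, -0.001, -0.136]
wrist_force: [-0.5, -1.9, 6.3]
opening: 0.0154
```

>>> jog_arm(
  increments=[
    [[0,0,0,0,0,0],[0,0,0,0,0,0],[0,0,0,0,0,0]],
  ],
)

```text
t: 4.95
eef_pos: [0.4623, 0.3119, 0.0762]
ee_rot: [3.141, -0.001, -0.136]
wrist_force: [-0.2, -2.3, 7.3]
opening: 0.0155
```

```bash
python3 - <<'E'
from h import *
cap('wrist','w4'); cap('scene','s4')
from fitp import *
print(fit([('s4',(212,230,240,280))],[.463,.312,-.14])); o=r.get_obs(); print(o['eef_pos'],o['ee_rot'])
E
```

```text
(array([ 0.4638,  0.3098, -0.1779]), np.float64(0.21706989247311828))
[0.46223426 0.31193586 0.0761645 ] [ 3.14137997e+00 -1.23794462e-03 -1.36260909e-01]
```

View pics/w4.png

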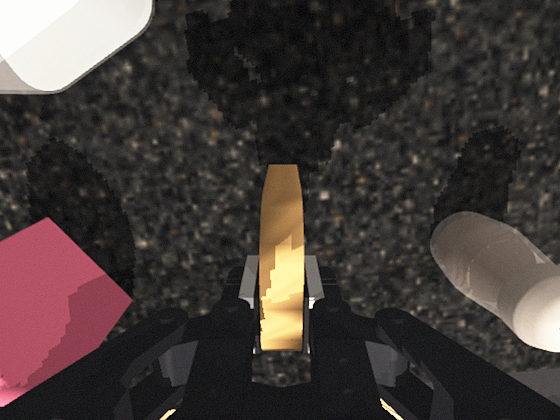

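Grasped: the panel sits between the pads at (282,255), opening 15.5 mm. Lifting and carrying it.

>>> jog_arm(
  increments=[
    [[0,0,30,0,0,0],[0,0,75,0,0,0],[0,0,125,0,0,0],[0,0,175,0,0,0],[0,0,215,0,0,0]],
  ],
)

```text
t: 5.55
eef_pos: [0.4617, 0.3125, 0.2932]
ee_rot: [-3.14, -0.002, -0.136]
wrist_force: [0.6, 1.0, -1.7]
opening: 0.0153
```

>>> jog_arm(
  increments=[
    [[10,-25,0,0,0,-1],[15,-70,0,0,0,-2],[20,-115,0,0,0,-3],[20,-160,0,0,0,-4],[20,-205,0,0,0,-4]],
  ],
)

```text
t: 6.05
eef_pos: [0.4812, 0.1054, 0.2901]
ee_rot: [3.142, -0.0, -0.206]
wrist_force: [0.5, -0.4, -1.4]
opening: 0.0153
```

>>> jog_arm(
  increments=[
    [[10,-45,0,0,0,0],[20,-90,0,0,0,0],[30,-135,0,0,0,0],[40,-180,0,0,0,0],[50,-220,0,0,0,0]],
  ],
)

```text
t: 6.55
eef_pos: [0.5313, -0.1153, 0.2901]
ee_rot: [3.141, -0.0, -0.207]
wrist_force: [0.4, 0.0, -0.6]
opening: 0.0154
```

>>> jog_arm(
  increments=[
    [[15,-45,0,0,0,0],[30,-90,0,0,0,0],[43,-130,0,0,0,0],[43,-152,0,0,0,0],[43,-152,0,0,0,0]],
  ],
)

```text
t: 7.05
eef_pos: [0.5735, -0.2702, 0.2895]
ee_rot: [3.139, 0.0, -0.213]
wrist_force: [-0.6, -0.1, -2.1]
opening: 0.0155
```

>>> jog_arm(
  increments=[
    [[0,0,-25,0,0,0],[0,0,-60,0,0,0],[0,0,-85,0,0,0],[0,0,-95,0,0,0],[0,0,-95,0,0,0]],
  ],
)

```text
t: 7.55
eef_pos: [0.5737, -0.2631, 0.1937]
ee_rot: [-3.14, 0.004, -0.204]
wrist_force: [0.5, -0.2, -1.2]
opening: 0.0156
```

```bash
python3 - <<'E'
from h import *
cap('wrist','w5'); cap('top','t5'); cap('scene','s5')
o=r.get_obs(); print(o['eef_pos'],o['ee_rot'],o['opening'])
a=cv2.imread('pics/s5.png'); t=cv2.imread('pics/t5.png')
cv2.imwrite('pics/c8.png',np.vstack([cv2.resize(t[160:260,270:410],(560,400),interpolation=cv2.INTER_CUBIC)]))
cv2.imwrite('pics/c9.png',cv2.resize(a[130:220,280:420],(700,450),interpolation=cv2.INTER_CUBIC))
E
```

```text
[ 0.57587463 -0.26470761  0.19659635] [ 3.14136888e+00 -2.80074526e-03 -2.05221421e-01] 0.015286341721818215
```

View pics/w5.png

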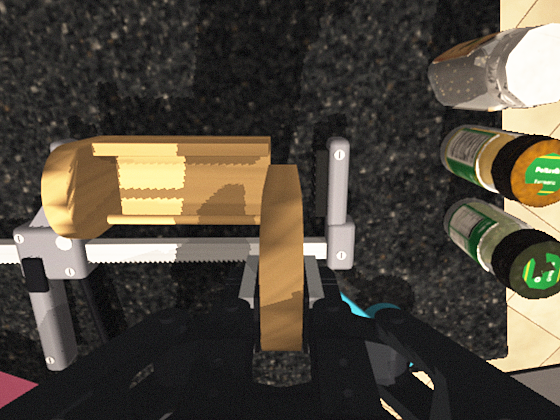

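View pics/c9.png

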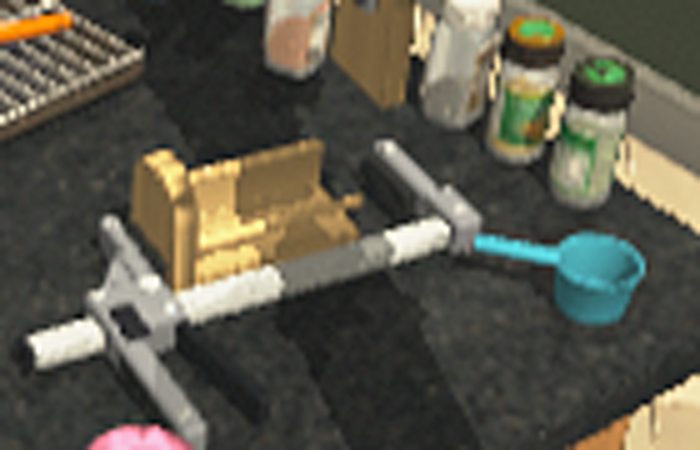

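```bash
python3 - <<'E'
import cv2
a=cv2.imread('pics/w5.png')
cv2.imwrite('pics/c10.png',cv2.resize(a[120:280,225:365],None,fx=3.75,fy=3.75,interpolation=cv2.INTER_CUBIC))
cv2.imwrite('pics/c11.png',cv2.resize(a[120:260,20:280],None,fx=3,fy=3,interpolation=cv2.INTER_CUBIC))
E
```

```text
(no output)
```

View pics/c10.png

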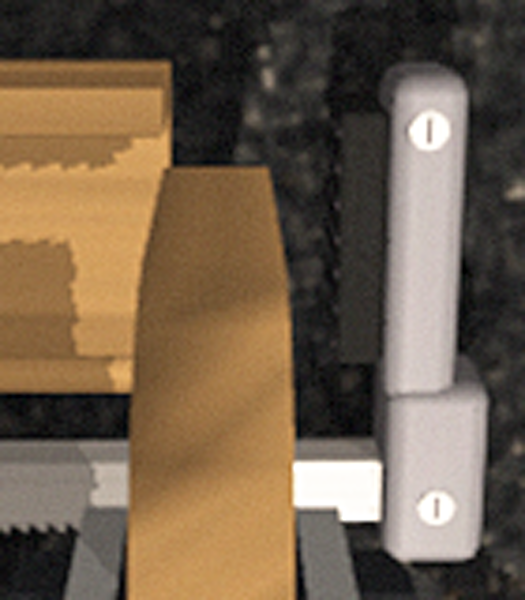

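View pics/c11.png

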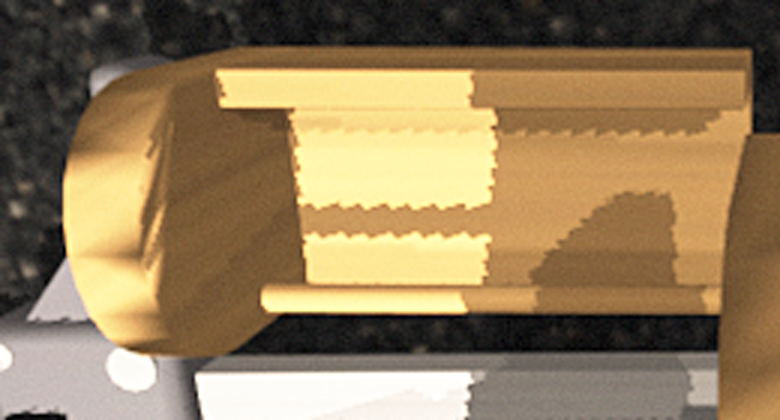

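```bash
python3 - <<'E'
from h import *
C=lambda x,y:(225+x/3.75,120+y/3.75)
D=lambda x,y:(20+x/3,120+y/3)
yw=-.207; ux=np.array([np.cos(yw),np.sin(yw)]); uy=np.array([-np.sin(yw),np.cos(yw)])
for n,p,z in [('bb top out R',D(747,70),.05),('bb top in R',D(747,108),.05),('bb bot R',D(752,49),.0),('bb top out L',D(218,70),.05),('bb top in L',D(225,107),.05),('bb bot L',D(240,48),0),
 ('rail R low',D(720,314),.036),('rail L low',D(262,312),.036),('base near lowR',D(716,314),.014),('rackend c10 bot',C(172,150),.014),('c10 top',C(170,65),0),
 ('pad b1',C(343,115),.0055),('pad b2',C(343,360),.0055),('pad t1',C(383,115),.0305),('pad t2',C(383,360),.0305),
 ('bar up L',D(195,373),.026),('bar up R',C(380,460),.026),('bar lowR',C(380,520),.026),
 ('jaw tip',C(430,68),.034)]:
    q=ray('w5',*p,z)[:2]; print(n,q.round(4),'a',(q@ux).round(4),'b',(q@uy).round(4))
q=np.array([.5756,-.2671]);print(q@ux,q@uy); q=r.get_obs()['eef_pos'][:2]; print(q@ux,q@uy)
E
```

```text
bb top out R [ 0.6147 -0.2616] a 0.6553 b -0.1297
bb top in R [ 0.6053 -0.2596] a 0.6458 b -0.1297
bb bot R [ 0.6143 -0.2613] a 0.6549 b -0.1295
bb top out L [ 0.6415 -0.1318] a 0.6549 b 0.0029
bb top in L [ 0.6323 -0.1302] a 0.6456 b 0.0025
bb bot L [ 0.6451 -0.1135] a 0.6547 b 0.0215
rail R low [ 0.5476 -0.2388] a 0.585 b -0.1211
rail L low [ 0.5743 -0.1122] a 0.5851 b 0.0082
base near lowR [ 0.5402 -0.2346] a 0.5768 b -0.1185
rackend c10 bot [ 0.596 -0.258] a 0.6363 b -0.13
c10 top [ 0.6135 -0.2609] a 0.654 b -0.1292
pad b1 [ 0.5945 -0.2984] a 0.6432 b -0.1699
pad b2 [ 0.5347 -0.2879] a 0.5825 b -0.1718
pad t1 [ 0.597  -0.3053] a 0.647 b -0.1761
pad t2 [ 0.5418 -0.2961] a 0.5911 b -0.1784
bar up L [ 0.5574 -0.0802] a 0.562 b 0.0361
bar up R [ 0.5155 -0.2915] a 0.5644 b -0.1793
bar lowR [ 0.5001 -0.2889] a 0.5488 b -0.18
jaw tip [ 0.6054 -0.3163] a 0.6575 b -0.1851
0.6182077229308257 -0.14309780329789595
0.6179847959960157 -0.14070004681370302
```

The panel hangs between the rack's open end (270,165) and the far jaw pad (318,180) in the wrist view. It needs about 3 mm more to -y. Lowering.

>>> jog_arm(
  increments=[
    [[0,-3,-25,0,0,0],[0,-3,-60,0,0,0],[0,-3,-90,0,0,0],[0,-3,-106,0,0,0],[0,-3,-112,0,0,0]],
  ],
)

```text
t: 8.2
eef_pos: [0.5747, -0.2677, 0.0824]
ee_rot: [-3.141, 0.001, -0.206]
wrist_force: [0.5, 0.3, -0.6]
opening: 0.0153
```

>>> jog_arm(
  increments=[
    [[0,0,0,0,0,0],[0,0,-2,0,0,0],[0,0,-3,0,0,0],[0,0,-4,0,0,0],[0,0,-4,0,0,0]],
  ],
)

```text
t: 8.7
eef_pos: [0.5749, -0.268, 0.0795]
ee_rot: [3.141, -0.001, -0.206]
wrist_force: [1.0, -0.0, -0.3]
opening: 0.0156
```

```bash
python3 - <<'E'
from h import *
cap('wrist','w6'); cap('scene','s6');cap('top','t6')
o=r.get_obs(); print(o['eef_pos'],o['ee_rot'],o['wrist_force'])
a=cv2.imread('pics/s6.png')
cv2.imwrite('pics/c12.png',cv2.resize(a[130:220,280:420],(700,450),interpolation=cv2.INTER_CUBIC))
E
```

```text
[ 0.57476259 -0.26787326  0.07924865] [ 3.14151732e+00 -2.84616345e-04 -2.05767608e-01] [ 0.43734755 -0.31400475 -0.41235152]
```

View pics/w6.png

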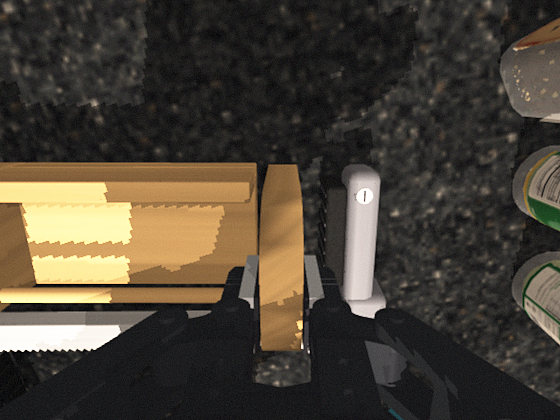

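View pics/c12.png

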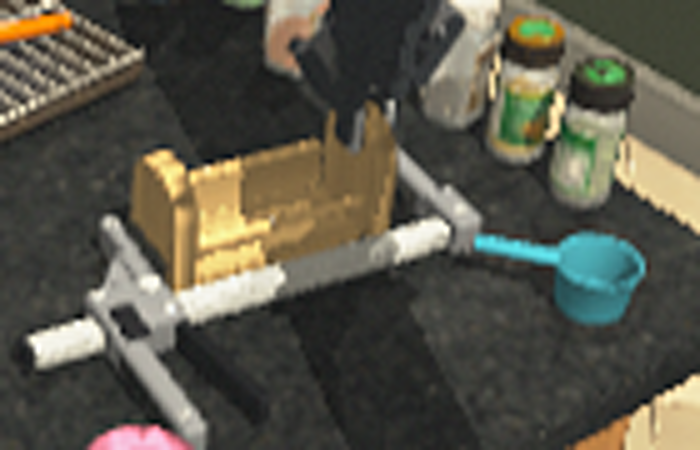

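```bash
python3 - <<'E'
from h import *
yw=-.206; ux=np.array([np.cos(yw),np.sin(yw)]); uy=np.array([-np.sin(yw),np.cos(yw)])
for n,u,v in [('panel far L',269,165),('panel far R',298,165),('rack far R',256,163),('rack far 150',150,163),('rack far 50',50,163.5)]:
    for z in(0,.004):
        q=ray('w6',u,v,z)[:2]; print(n,z,q.round(4),(q@ux).round(4),(q@uy).round(4))
a=cv2.imread('pics/w6.png'); cv2.imwrite('pics/c13.png',cv2.resize(a[140:240,220:380],(800,500),interpolation=cv2.INTER_CUBIC))
E
```

```text
panel far L 0 [ 0.6118 -0.2679] 0.6536 -0.1371
panel far L 0.004 [ 0.6125 -0.2682] 0.6544 -0.1373
panel far R 0 [ 0.6083 -0.2845] 0.6537 -0.1541
panel far R 0.004 [ 0.6091 -0.2845] 0.6544 -0.1539
rack far R 0 [ 0.6145 -0.2608] 0.6548 -0.1296
rack far R 0.004 [ 0.6151 -0.2612] 0.6556 -0.1298
rack far 150 0 [ 0.6271 -0.2002] 0.6548 -0.0676
rack far 150 0.004 [ 0.6275 -0.2017] 0.6555 -0.0691
rack far 50 0 [ 0.6388 -0.1428] 0.6545 -0.0092
rack far 50 0.004 [ 0.6389 -0.1455] 0.6552 -0.0118
```

View pics/c13.png

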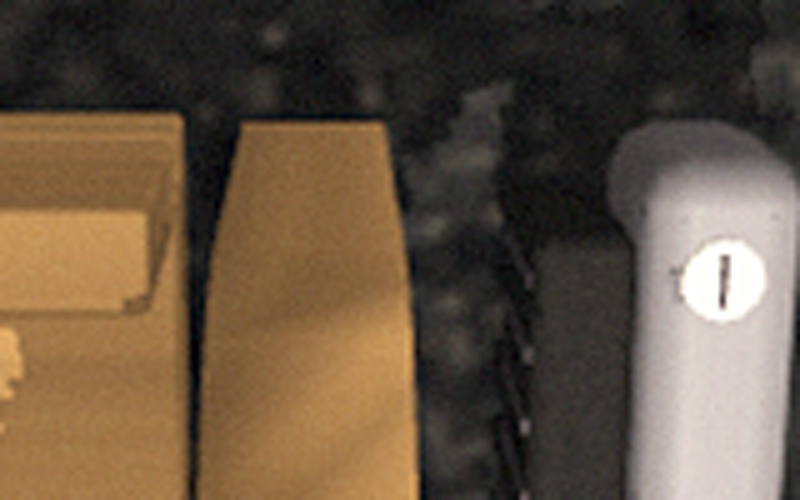

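The panel is about 1 mm off the rack's line in x, 7 mm from the rack's end and roughly 3 mm above the counter. Setting it down and releasing.

>>> jog_arm(
  increments=[
    [[1,0,-1,0,0,0],[1,0,-2,0,0,0],[1,0,-3,0,0,0],[1,0,-3,0,0,0]],
  ],
)

```text
t: 9.25
eef_pos: [0.5758, -0.2678, 0.0763]
ee_rot: [-3.142, -0.0, -0.206]
wrist_force: [-0.9, 0.3, 2.4]
opening: 0.0157
```

>>> jog_arm(
  increments=[
    [[0,0,0,0,0,0],[0,0,0,0,0,0],[0,0,0,0,0,0],[0,0,0,0,0,0],[0,0,0,0,0,0]],
  ],
  fingers=40,
)

```text
t: 9.75
eef_pos: [0.5757, -0.2678, 0.076]
ee_rot: [-3.142, 0.0, -0.206]
wrist_force: [-0.1, -0.3, -0.2]
opening: 0.0402
```

```bash
python3 - <<'E'
from h import *
cap('wrist','w7'); o=r.get_obs(); print(o['eef_pos'],o['ee_rot'],o['wrist_force'],o['opening'])
E
```

```text
[ 0.57566778 -0.26783259  0.07598626] [-3.14159143e+00  9.13491981e-05 -2.05708568e-01] [ 0.90835855  0.35062996 -0.06008182] 0.03983108616611958
```

View pics/w7.png

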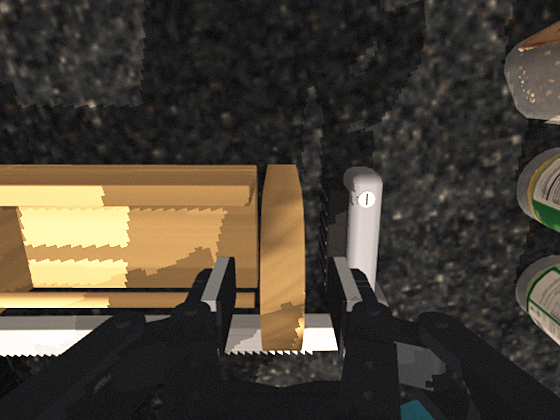

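The panel stands free between the rack (256,230) and the far jaw (360,230), both fingers clear of it. Rising and going over to the grip.

>>> jog_arm(
  increments=[
    [[0,0,20,0,0,0],[0,0,55,0,0,0],[0,0,100,0,0,0],[0,0,150,0,0,0],[0,0,190,0,0,0]],
  ],
)

```text
t: 10.3
eef_pos: [0.5761, -0.268, 0.2689]
ee_rot: [3.141, -0.002, -0.206]
wrist_force: [1.0, -0.3, 0.0]
opening: 0.0401
```

>>> jog_arm(
  increments=[
    [[-5,25,0,0,0,0],[-20,70,0,0,0,0],[-35,115,0,0,0,0],[-55,155,0,0,0,0],[-60,165,0,0,0,0]],
  ],
  fingers=80,
)

```text
t: 10.8
eef_pos: [0.513, -0.0973, 0.2659]
ee_rot: [-3.14, 0.003, -0.199]
wrist_force: [-0.2, -0.8, -0.5]
opening: 0.0796
```

>>> jog_arm(
  increments=[
    [[0,0,0,0,0,0],[0,0,0,0,0,0]],
  ],
)

```text
t: 11.0
eef_pos: [0.5163, -0.1042, 0.2663]
ee_rot: [3.141, -0.001, -0.207]
wrist_force: [0.1, -0.6, 0.4]
opening: 0.0802
```

```bash
python3 - <<'E'
from h import *
cap('wrist','w8'); o=r.get_obs(); print(o['eef_pos'],o['ee_rot'],o['opening'],o['t'])
im=cv2.imread('pics/w8.png'); cv2.imwrite('pics/w8b.png',cv2.resize(im,(800,600),interpolation=cv2.INTER_CUBIC))
E
```

```text
[ 0.51656258 -0.10476931  0.26622378] [ 3.14081303e+00 -1.34660873e-03 -2.08267668e-01] 0.08013925737041772 11.05
```

View pics/w8b.png

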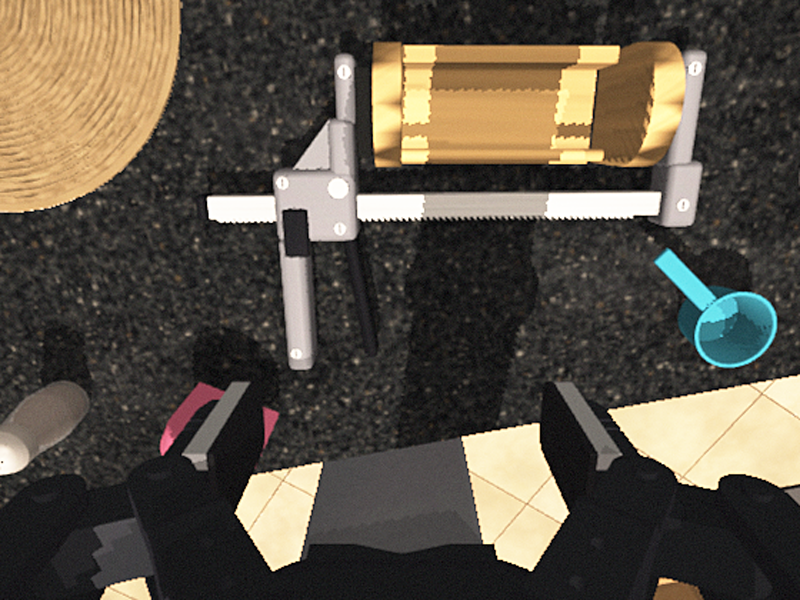

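```bash
python3 - <<'E'
import cv2
a=cv2.imread('pics/w8.png')
cv2.imwrite('pics/c14.png',cv2.resize(a[110:270,180:290],None,fx=3.75,fy=3.75,interpolation=cv2.INTER_CUBIC))
E
```

```text
(no output)
```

View pics/c14.png

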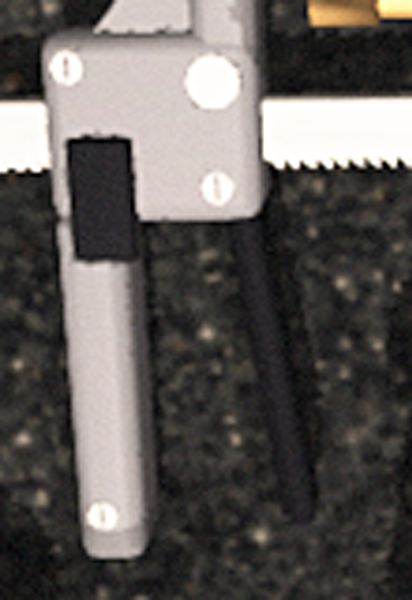

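```bash
python3 - <<'E'
from h import *
C=lambda x,y:(180+x/3.75,110+y/3.75)
yw=-.205; ux=np.array([np.cos(yw),np.sin(yw)]); uy=np.array([-np.sin(yw),np.cos(yw)])
for n,p,z in [('grip back hi',C(62,250),.033),('grip back lo',C(82,535),.033),('grip front hi',C(128,265),.033),('grip front lo',C(140,535),.033),('grip end',C(112,557),.033),
 ('trig front up',C(262,230),.031),('trig front low',C(318,500),.031),('trig end',C(303,522),.031),('bar upL',C(5,98),.026),('bar upR',C(400,97),.026)]:
    q=ray('w8',*p,z)[:2]; print(n,q.round(4),'a',(q@ux).round(4),'b',(q@uy).round(4))
for n,p in [('bar upL',(209/1.4286,196/1.4286)),('bar upR',(660/1.4286,192/1.4286))]:
    q=ray('w8',*p,.026)[:2];print(n,q,q@ux,q@uy)
E
```

```text
grip back hi [ 0.5295 -0.0178] a 0.522 b 0.0904
grip back lo [ 4.462e-01 -3.000e-04] a 0.4369 b 0.0905
grip front hi [ 0.5217 -0.0344] a 0.5178 b 0.0725
grip front lo [ 0.4427 -0.0169] a 0.4369 b 0.0736
grip end [ 0.4376 -0.007 ] a 0.4299 b 0.0822
trig front up [ 0.5233 -0.0724] a 0.5271 b 0.0356
trig front low [ 0.442 -0.07 ] a 0.447 b 0.0214
trig end [ 0.4361 -0.0642] a 0.4401 b 0.026
bar upL [ 0.5719 -0.0122] a 0.5624 b 0.1045
bar upR [ 0.5503 -0.1167] a 0.5625 b -0.0022
bar upL [0.57815423 0.02285526] 0.5613956647217022 0.1400699117524397
bar upR [ 0.51533189 -0.29047936] 0.5636734052765957 -0.1794923627955695
```

Grip back edge is at (82,535) and trigger front at (318,500) in the crop. They give a clamp yaw of -0.205 and a TCP target of (0.492,-0.042). Descending over them.

>>> jog_arm(
  increments=[
    [[-8,20,-10,0,0,0],[-16,45,-40,0,0,0],[-24,62,-80,0,0,0],[-24,62,-115,0,0,0],[-24,62,-130,0,0,0]],
  ],
)

```text
t: 11.55
eef_pos: [0.4908, -0.0421, 0.1331]
ee_rot: [3.14, 0.004, -0.207]
wrist_force: [-0.8, -0.2, 0.1]
opening: 0.08
```

>>> jog_arm(
  increments=[
    [[0,0,-15,0,0,0],[0,0,-35,0,0,0],[0,0,-50,0,0,0],[0,0,-55,0,0,0],[0,0,-55,0,0,0]],
  ],
  newtons=20,
)

```text
t: 12.05
eef_pos: [0.4921, -0.0421, 0.0802]
ee_rot: [3.141, 0.001, -0.208]
wrist_force: [-0.1, -0.1, -0.6]
opening: 0.08
```

```bash
python3 - <<'E'
from h import *
cap('wrist','w9'); o=r.get_obs(); print(o['eef_pos'],o['ee_rot'],o['opening'],o['t'])
E
```

```text
[ 0.49234629 -0.04185175  0.08086446] [ 3.14114453e+00 -2.03240526e-04 -2.07496589e-01] 0.07980807919555667 12.1
```

View pics/w9.png

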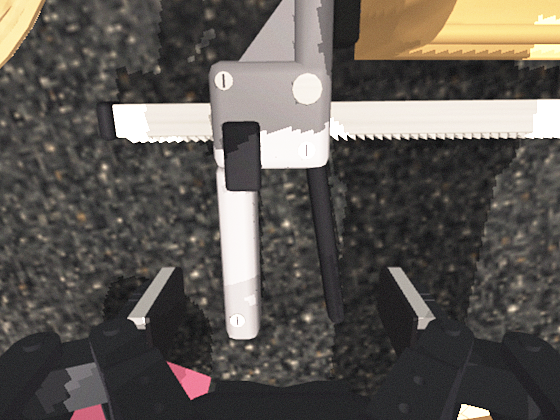

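```bash
python3 - <<'E'
from h import *
for p,z in [((603,240),.058),((698,297),.058),((603,240),0.0),((698,297),.0)]:
    print(ray('w2',p[0]/1.4286,p[1]/1.4286,z).round(3))
for p in [(178,363),(212,378)]: print(ray('w9',*p,0.03).round(3),ray('w9',*p,0.058).round(3))
E
```

```text
[0.438 0.116 0.058]
[0.375 0.028 0.058]
[0.424 0.094 0.   ]
[ 0.353 -0.005  0.   ]
[0.428 0.035 0.03 ] [0.449 0.021 0.058]
[0.413 0.018 0.03 ] [0.437 0.006 0.058]
```

In the wrist view, the fingers straddle the grip (240,290) and the trigger (330,290), centred. Going down.

>>> jog_arm(
  increments=[
    [[0,0,-15,0,0,0],[0,0,-30,0,0,0],[0,0,-45,0,0,0],[0,0,-54,0,0,0],[0,0,-54,0,0,0]],
  ],
)

```text
t: 12.6
eef_pos: [0.4918, -0.0411, 0.0267]
ee_rot: [3.141, 0.0, -0.206]
wrist_force: [-1.1, -0.1, -0.2]
opening: 0.0802
```

```bash
python3 - <<'E'
from h import *
cap('wrist','w10'); o=r.get_obs(); print(o['eef_pos'],o['ee_rot'],o['opening'],o['t'],o['wrist_force'])
E
```

```text
[ 0.49197629 -0.04103347  0.02716456] [ 3.14145031e+00 -1.37053671e-04 -2.06010545e-01] 0.08015939454760164 12.65 [-0.619007   -0.32996659  0.62907754]
```

View pics/w10.png

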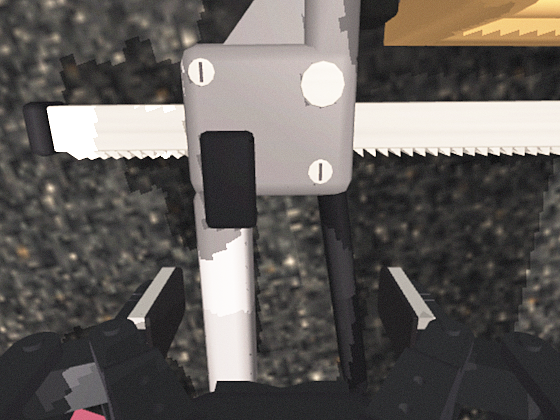

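Both fingers are down beside the grip (228,300) and trigger (345,300). Closing to first contact.

>>> jog_arm(
  increments=[
    [[0,0,0,0,0,0],[0,0,0,0,0,0],[0,0,0,0,0,0]],
  ],
  fingers=62,
)

```text
t: 12.95
eef_pos: [0.4924, -0.0401, 0.0279]
ee_rot: [-3.14, -0.002, -0.205]
wrist_force: [-0.6, 2.0, 6.7]
opening: 0.0625
```

```bash
python3 - <<'E'
from h import *
o=r.get_obs(); print(o['eef_pos'],o['opening'],o['t'],o['wrist_force'],o['wrist_torque'])
E
```

```text
[ 0.49244842 -0.04009034  0.02791321] 0.06251824908333996 12.95 [-0.60669327  2.02487943  6.72934578] [0.54731557 0.07980172 0.02246536]
```

>>> jog_arm(
  increments=[
    [[0,0,1,0,0,0],[0,0,1,0,0,0]],
  ],
)

```text
t: 13.15
eef_pos: [0.4923, -0.0403, 0.0283]
ee_rot: [-3.141, -0.001, -0.205]
wrist_force: [0.8, 1.6, 1.6]
opening: 0.062
```

>>> jog_arm(
  increments=[
    [[1,3,0,0,0,0],[1,3,0,0,0,0],[1,3,0,0,0,0]],
  ],
  fingers=57,
)

```text
t: 13.45
eef_pos: [0.4927, -0.0382, 0.0283]
ee_rot: [3.141, -0.0, -0.206]
wrist_force: [-0.7, 1.4, 4.5]
opening: 0.0573
```

```bash
python3 - <<'E'
from h import *
cap('wrist','w11');o=r.get_obs(); print(o['eef_pos'],o['opening'],o['t'],o['wrist_force'],o['wrist_torque'])
E
```

```text
[ 0.4926709  -0.03818686  0.02833141] 0.0570269011917549 13.5 [-0.20431812  0.91882232  4.80937871] [0.18328668 0.11598363 0.09026145]
```

View pics/w11.png

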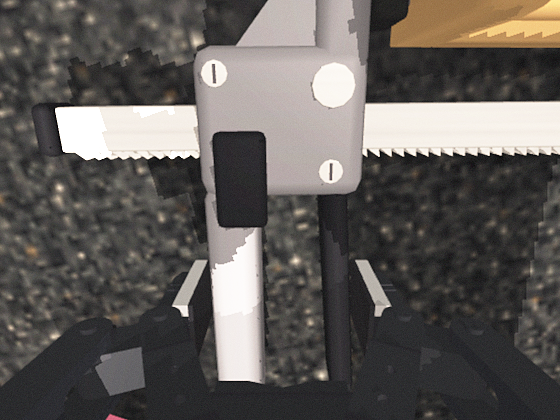

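>>> jog_arm(
  increments=[
    [[0,2,1,0,0,0],[1,4,2,0,0,0],[1,4,2,0,0,0]],
  ],
  fingers=48,
)

```text
t: 13.8
eef_pos: [0.4934, -0.0341, 0.0297]
ee_rot: [3.141, 0.001, -0.206]
wrist_force: [0.2, 0.5, -2.1]
opening: 0.0485
```

>>> jog_arm(
  increments=[
    [[0,2,1,0,0,0],[1,5,1,0,0,0],[1,5,1,0,0,0]],
  ],
  fingers=38.5,
)

```text
t: 14.1
eef_pos: [0.4941, -0.0304, 0.031]
ee_rot: [3.139, 0.001, -0.207]
wrist_force: [-0.6, -2.8, 2.2]
opening: 0.0389
```

```bash
python3 - <<'E'
from h import *
cap('wrist','w12');cap('top','t12');o=r.get_obs(); print(o['eef_pos'],o['opening'],o['t'],o['wrist_force'],o['wrist_torque'])
E
```

```text
[ 0.49413293 -0.03039621  0.03101653] 0.03904583981731531 14.2 [-0.33428622 -3.64017858  1.99195102] [-0.77528835  0.1128852   0.07744619]
```

View pics/w12.png

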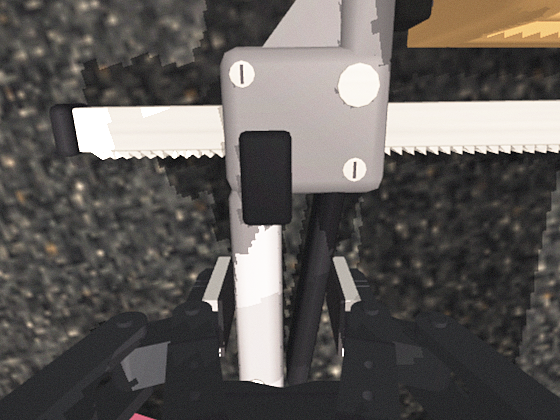

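The trigger is fully squeezed at opening 39 mm (trigger leaning towards the grip at (318,290)). Releasing, then I'll check that the jaw stepped.

>>> jog_arm(
  increments=[
    [[-1,-4,-1,0,0,0],[-2,-8,-2,0,0,0],[-2,-12,-3,0,0,0],[-2,-12,-3,0,0,0]],
  ],
  fingers=66,
)

```text
t: 14.6
eef_pos: [0.4927, -0.0414, 0.0279]
ee_rot: [3.142, 0.0, -0.207]
wrist_force: [0.2, -2.6, 0.3]
opening: 0.0662
```

```bash
python3 - <<'E'
from h import *
cap('wrist','w13');cap('scene','s13');cap('top','t13');o=r.get_obs(); print(o['eef_pos'],o['opening'],o['t'],o['wrist_force'],o['wrist_torque'])
a=cv2.imread('pics/t13.png')
cv2.imwrite('pics/c15.png',cv2.resize(a[165:240,280:400],(800,500),interpolation=cv2.INTER_CUBIC))
a=cv2.imread('pics/w13.png'); cv2.imwrite('pics/c16.png',a)
E
```

```text
[ 0.49265747 -0.04102382  0.02793364] 0.06609049699652197 14.75 [ 0.32159145 -2.75851003 -1.05558955] [-0.3702668   0.02451824  0.05493615]
```

View pics/c15.png

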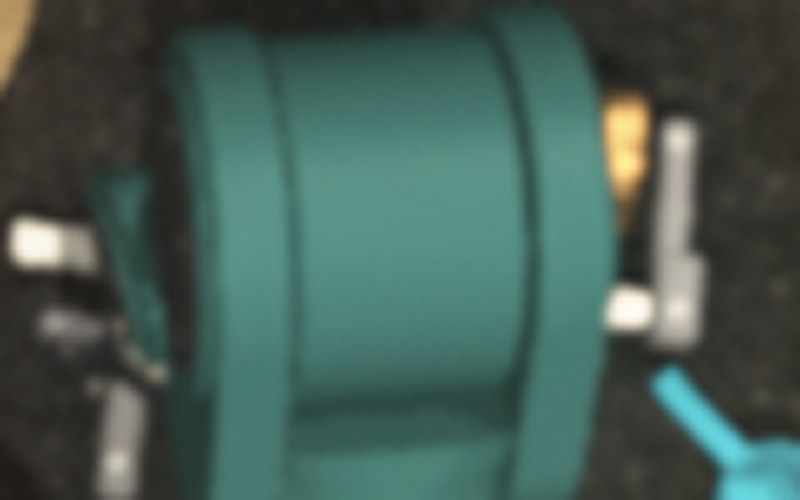

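View pics/c16.png

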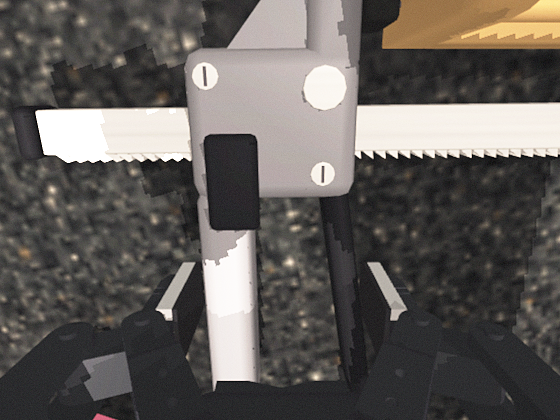

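The bar's rear end moved out by about one tooth (bar end to body now 169 px, from 157), and the trigger is fully out. Pumps 2 to 4 next.

>>> jog_arm(
  increments=[
    [[1,3,1,0,0,0],[1,7,2,0,0,0],[2,11,3,0,0,0],[2,12,3,0,0,0],[2,12,3,0,0,0]],
  ],
  fingers=38.5,
)

```text
t: 15.25
eef_pos: [0.4949, -0.0284, 0.0311]
ee_rot: [-3.141, -0.0, -0.206]
wrist_force: [0.3, 0.3, 1.6]
opening: 0.0392
```

>>> jog_arm(
  increments=[
    [[-1,-4,-1,0,0,0],[-2,-8,-2,0,0,0],[-2,-12,-3,0,0,0],[-2,-12,-3,0,0,0],[-2,-12,-3,0,0,0]],
  ],
  fingers=66,
)

```text
t: 15.75
eef_pos: [0.4927, -0.0409, 0.028]
ee_rot: [-3.141, 0.0, -0.206]
wrist_force: [-0.1, 0.3, 0.4]
opening: 0.066
```

```bash
python3 - <<'E'
from h import *
cap('wrist','w14');cap('top','t14');o=r.get_obs(); print(o['eef_pos'],o['opening'],o['t'],o['wrist_force'],o['wrist_torque'])
a=cv2.imread('pics/t14.png')
b=cv2.resize(a[165:240,280:400],(560,350),interpolation=cv2.INTER_CUBIC)
cv2.imwrite('pics/c17.png',np.hstack([cv2.imread('pics/w14.png')[:300],b[:300,-220:]]))
E
```

```text
[ 0.49273632 -0.04082881  0.02801324] 0.06605000142548782 15.85 [-0.24143719 -0.02980363  0.11871737] [-0.0124837   0.03281708  0.0105597 ]
```

View pics/c17.png

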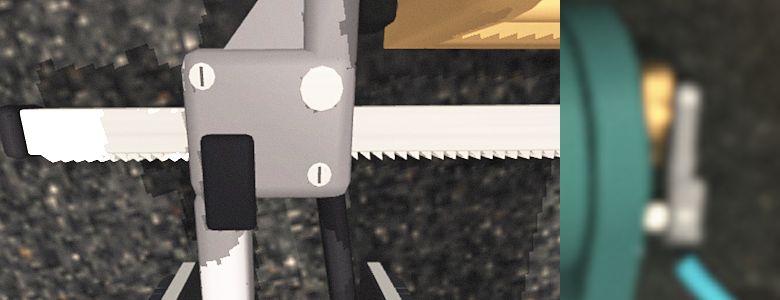

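>>> jog_arm(
  increments=[
    [[1,3,1,0,0,0],[1,7,2,0,0,0],[2,11,3,0,0,0],[2,12,3,0,0,0],[2,12,3,0,0,0]],
  ],
  fingers=38.5,
)

```text
t: 16.35
eef_pos: [0.4956, -0.0286, 0.0315]
ee_rot: [-3.141, -0.002, -0.205]
wrist_force: [-0.2, 0.7, 7.6]
opening: 0.0395
```

>>> jog_arm(
  increments=[
    [[-1,-4,-1,0,0,0],[-2,-8,-2,0,0,0],[-2,-12,-3,0,0,0],[-2,-12,-3,0,0,0],[-2,-12,-3,0,0,0]],
  ],
  fingers=66,
)

```text
t: 16.85
eef_pos: [0.4923, -0.0411, 0.0278]
ee_rot: [3.141, 0.001, -0.206]
wrist_force: [-0.5, 0.1, 0.7]
opening: 0.0657
```

```bash
python3 - <<'E'
from h import *
cap('wrist','w15');cap('top','t15');cap('scene','s15');o=r.get_obs(); print(o['eef_pos'],o['opening'],o['t'],o['wrist_force'],o['wrist_torque'])
a=cv2.imread('pics/t15.png')
b=cv2.resize(a[165:240,280:400],(560,350),interpolation=cv2.INTER_CUBIC)
cv2.imwrite('pics/c18.png',np.hstack([cv2.imread('pics/w15.png')[:300],b[:300,-220:]]))
a=cv2.imread('pics/s15.png')
cv2.imwrite('pics/c19.png',cv2.resize(a[130:220,280:420],(700,450),interpolation=cv2.INTER_CUBIC))
E
```

```text
[ 0.4926459  -0.04102467  0.02796444] 0.06572360592848572 17.0 [ 0.31548173 -0.83077083 -0.42044648] [ 0.00111283  0.01758854 -0.02562403]
```

View pics/c18.png

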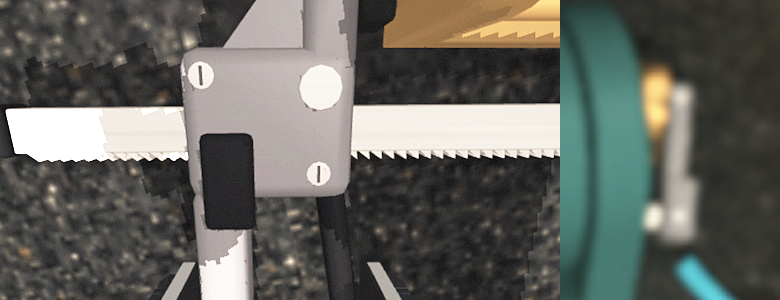

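View pics/c19.png

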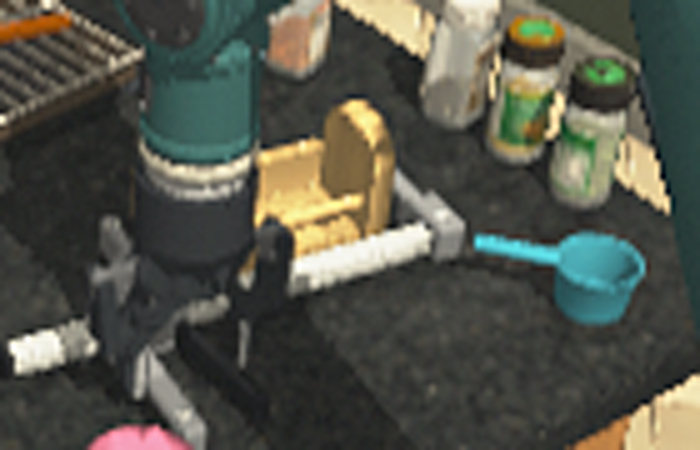

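Three teeth drawn: the jaw moves each time, the panel stands upright at (360,170) in the scene crop, and the jaw at (445,225) is close to it. Pump 4.

>>> jog_arm(
  increments=[
    [[1,3,1,0,0,0],[1,7,2,0,0,0],[2,11,3,0,0,0],[2,12,3,0,0,0],[2,12,3,0,0,0]],
  ],
  fingers=38.5,
)

```text
t: 17.5
eef_pos: [0.4956, -0.0287, 0.0314]
ee_rot: [-3.141, -0.002, -0.205]
wrist_force: [0.2, 0.6, 6.2]
opening: 0.0396
```

>>> jog_arm(
  increments=[
    [[-1,-4,-1,0,0,0],[-2,-8,-2,0,0,0],[-2,-12,-3,0,0,0],[-2,-12,-3,0,0,0],[-2,-12,-3,0,0,0]],
  ],
  fingers=66,
)

```text
t: 18.0
eef_pos: [0.4924, -0.0411, 0.0278]
ee_rot: [3.141, 0.001, -0.206]
wrist_force: [0.1, -0.1, -0.7]
opening: 0.0662
```

```bash
python3 - <<'E'
from h import *
cap('wrist','w16');cap('top','t16');cap('scene','s16');o=r.get_obs(); print(o['eef_pos'],o['opening'],o['t'],o['wrist_force'],o['wrist_torque'])
a=cv2.imread('pics/t16.png')
b=cv2.resize(a[165:240,280:400],(560,350),interpolation=cv2.INTER_CUBIC)
cv2.imwrite('pics/c20.png',np.hstack([cv2.imread('pics/w16.png')[:300],b[:300,-220:]]))
a=cv2.imread('pics/s16.png')
cv2.imwrite('pics/c21.png',cv2.resize(a[140:200,320:390],(700,600),interpolation=cv2.INTER_CUBIC))
E
```

```text
[ 0.49262171 -0.04101453  0.02796001] 0.06592869293217316 18.15 [ 0.30757214 -0.24874987 -0.04641689] [-0.00544323  0.02179891  0.01867692]
```

View pics/c20.png

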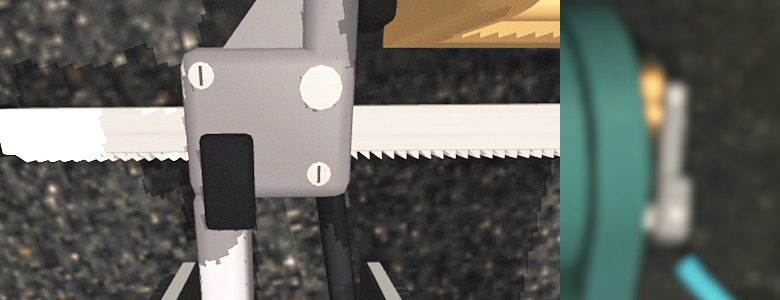

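View pics/c21.png

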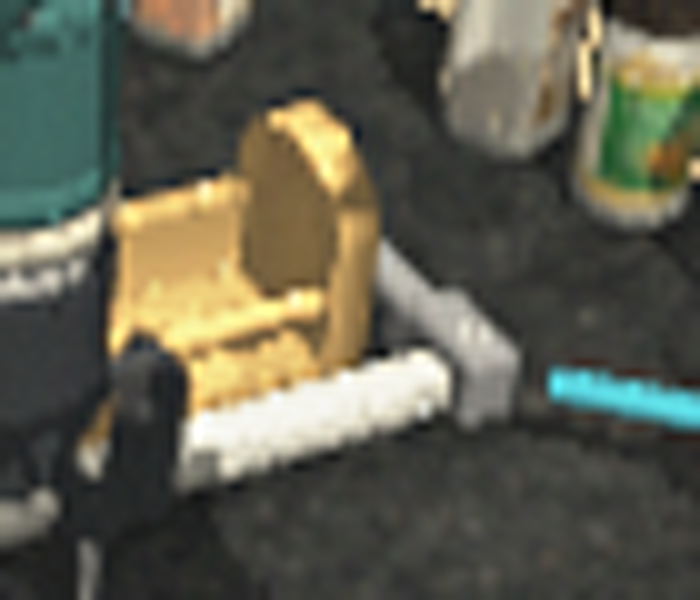

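>>> jog_arm(
  increments=[
    [[1,3,1,0,0,0],[1,7,2,0,0,0],[2,11,3,0,0,0],[2,12,3,0,0,0],[2,12,3,0,0,0]],
  ],
  fingers=38.5,
)

```text
t: 18.65
eef_pos: [0.4955, -0.029, 0.0314]
ee_rot: [3.142, -0.002, -0.206]
wrist_force: [0.4, 0.6, 6.4]
opening: 0.0391
```

```bash
python3 - <<'E'
from h import *
cap('wrist','w17');cap('top','t17');cap('scene','s17');o=r.get_obs(); print(o['eef_pos'],o['opening'],o['t'],o['wrist_force'],o['wrist_torque'])
a=cv2.imread('pics/t17.png')
b=cv2.resize(a[165:240,280:400],(560,350),interpolation=cv2.INTER_CUBIC)
cv2.imwrite('pics/c22.png',np.hstack([cv2.imread('pics/w17.png')[:300],b[:300,-220:]]))
a=cv2.imread('pics/s17.png')
cv2.imwrite('pics/c23.png',cv2.resize(a[140:200,320:390],(700,600),interpolation=cv2.INTER_CUBIC))
E
```

```text
[ 0.49545132 -0.02901132  0.03142908] 0.03910636462300344 18.8 [0.30316704 0.74912694 5.63059747] [ 0.21578943 -0.09449043  0.1374347 ]
```

View pics/c22.png

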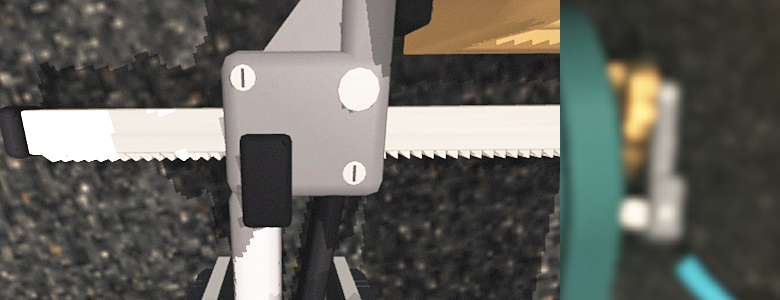

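View pics/c23.png

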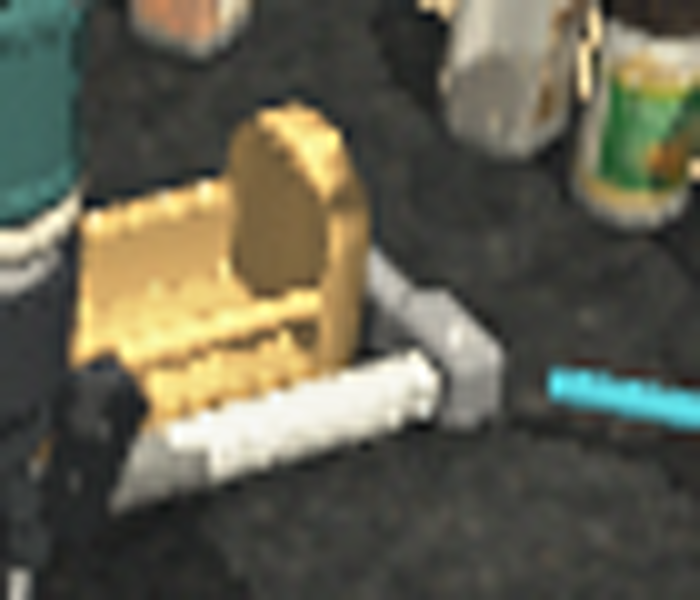

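Pump 5 has moved the panel onto the rack, and the rack shifted about 2 mm to the fixed jaw. Releasing, then a slow, watched sixth squeeze.

>>> jog_arm(
  increments=[
    [[-1,-4,-1,0,0,0],[-2,-8,-2,0,0,0],[-2,-12,-3,0,0,0],[-2,-12,-3,0,0,0],[-2,-12,-3,0,0,0]],
  ],
  fingers=66,
)

```text
t: 19.3
eef_pos: [0.4924, -0.0409, 0.0278]
ee_rot: [-3.142, 0.001, -0.206]
wrist_force: [0.2, 0.3, 0.0]
opening: 0.0663
```

```bash
python3 - <<'E'
from h import *
cap('wrist','w18');cap('top','t18');cap('scene','s18');o=r.get_obs(); print(o['eef_pos'],o['opening'],o['t'],o['wrist_force'],o['wrist_torque'])
a=cv2.imread('pics/w18.png')[:300]; b=cv2.imread('pics/w16.png')[:300]
cv2.imwrite('pics/c24.png',np.vstack([a[:260],b[:260]]))
a=cv2.imread('pics/s18.png')
cv2.imwrite('pics/c25.png',cv2.resize(a[140:200,320:390],(700,600),interpolation=cv2.INTER_CUBIC))
E
```

```text
[ 0.49268174 -0.04071888  0.02797993] 0.06612221664907608 19.45 [ 1.5717104  -0.20074101 -0.73450399] [-0.03011677 -0.03373781  0.00505082]
```

View pics/c24.png

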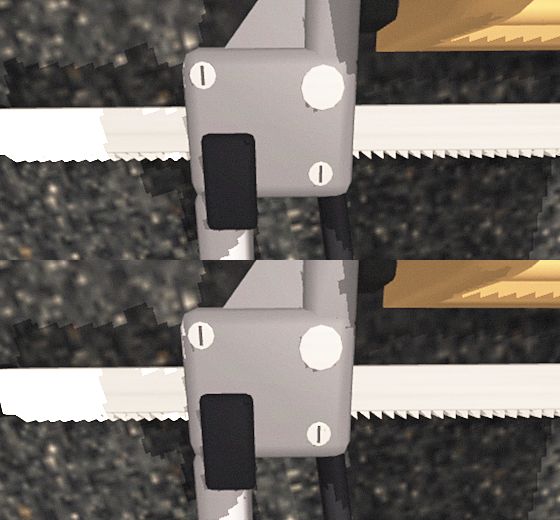

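View pics/c25.png

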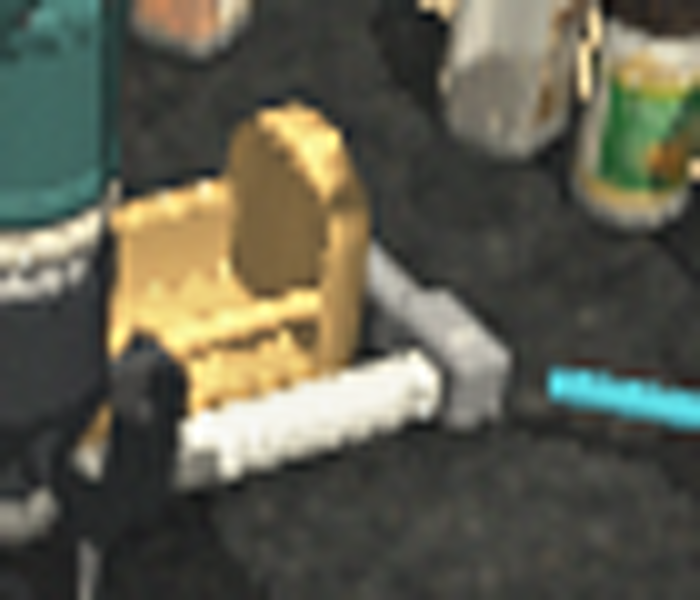

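```bash
python3 - <<'E'
import cv2,numpy as np
L=[cv2.resize(cv2.imread(f'pics/w{i}.png')[95:175,0:200],None,fx=3,fy=2,interpolation=cv2.INTER_CUBIC)[:, :600] for i in (15,16,18)]
cv2.imwrite('pics/c26.png',np.vstack(L))
L=[cv2.resize(cv2.imread(f'pics/t{i}.png')[170:225,360:400],None,fx=6,fy=6,interpolation=cv2.INTER_CUBIC) for i in (15,16,18)]
cv2.imwrite('pics/c27.png',np.hstack(L))
E
```

```text
(no output)
```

View pics/c26.png

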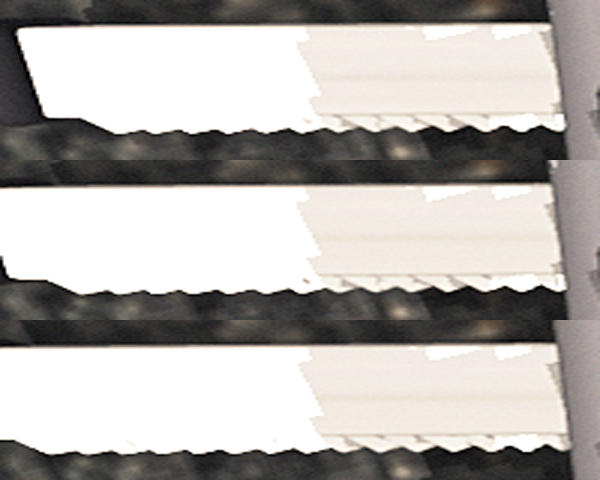

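View pics/c27.png

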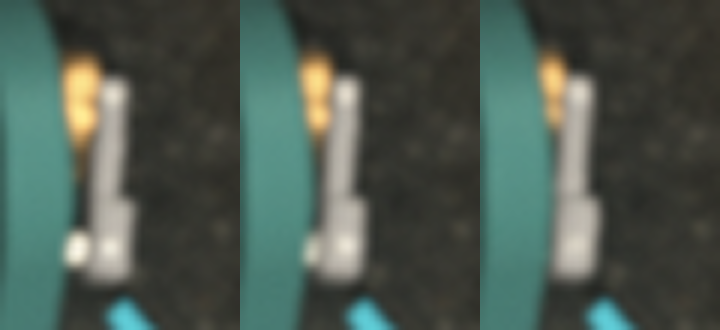

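The fifth tooth held: the bar chamfer moved 110→75→45 px in the crop. Sixth squeeze in small steps.

>>> jog_arm(
  increments=[
    [[0,3,1,0,0,0],[1,5,1,0,0,0],[1,5,1,0,0,0],[1,5,1,0,0,0]],
  ],
  fingers=54,
)

```text
t: 19.85
eef_pos: [0.4934, -0.0359, 0.0293]
ee_rot: [3.141, 0.0, -0.205]
wrist_force: [-0.5, -0.4, 5.9]
opening: 0.054
```

>>> jog_arm(
  increments=[
    [[0,2,1,0,0,0],[0,2,1,0,0,0],[0,2,1,0,0,0]],
  ],
  fingers=50,
)

```text
t: 20.15
eef_pos: [0.4937, -0.0341, 0.0301]
ee_rot: [3.141, -0.0, -0.206]
wrist_force: [-0.6, -1.0, 3.4]
opening: 0.0499
```

```bash
python3 - <<'E'
from h import *
cap('wrist','w19');cap('top','t19');cap('scene','s19');o=r.get_obs(); print(o['eef_pos'],o['opening'],o['t'],o['wrist_force'],o['wrist_torque'])
a=cv2.imread('pics/w19.png')
cv2.imwrite('pics/c28.png',a)
a=cv2.imread('pics/s19.png')
cv2.imwrite('pics/c29.png',cv2.resize(a[140:200,320:390],(700,600),interpolation=cv2.INTER_CUBIC))
E
```

```text
[ 0.49374221 -0.03403628  0.03005978] 0.05003022919630721 20.3 [-0.85257585 -0.11754484  3.99206461] [-0.17956504  0.04755783  0.02455032]
```

View pics/c28.png

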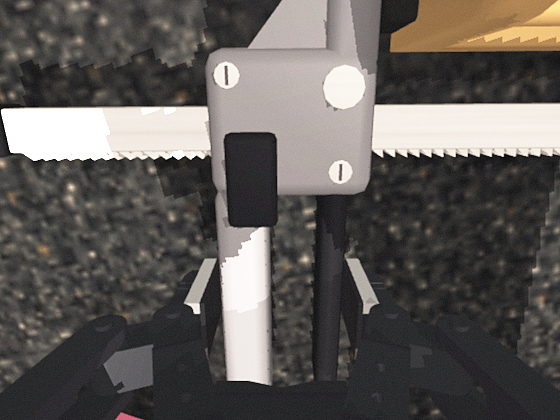

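View pics/c29.png

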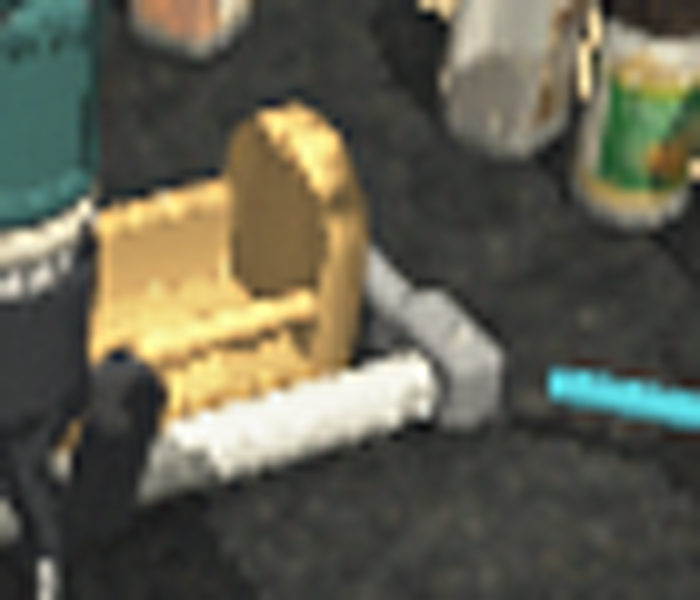

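>>> jog_arm(
  increments=[
    [[0,3,1,0,0,0],[1,3,1,0,0,0],[1,3,1,0,0,0]],
  ],
  fingers=44,
)

```text
t: 20.6
eef_pos: [0.4941, -0.0308, 0.031]
ee_rot: [3.141, 0.001, -0.206]
wrist_force: [-1.4, -0.5, 3.9]
opening: 0.0443
```

>>> jog_arm(
  increments=[
    [[0,2,1,0,0,0],[0,2,1,0,0,0],[0,2,1,0,0,0]],
  ],
  fingers=41,
)

```text
t: 20.9
eef_pos: [0.4947, -0.029, 0.0316]
ee_rot: [3.142, 0.0, -0.206]
wrist_force: [0.4, -1.7, -6.3]
opening: 0.0408
```

```bash
python3 - <<'E'
from h import *
cap('wrist','w20');cap('top','t20');cap('scene','s20');o=r.get_obs(); print(o['eef_pos'],o['opening'],o['t'],o['wrist_force'],o['wrist_torque'])
a=cv2.imread('pics/w20.png')
cv2.imwrite('pics/c30.png',np.vstack([a[:210],cv2.imread('pics/w17.png')[:210]]))
a=cv2.imread('pics/s20.png')
cv2.imwrite('pics/c31.png',cv2.resize(a[140:200,320:390],(700,600),interpolation=cv2.INTER_CUBIC))
E
```

```text
[ 0.49461517 -0.02897107  0.03157347] 0.04147244100888238 21.05 [ 1.6791211  -1.67120901 -8.2274467 ] [-0.27033532 -0.19113539 -0.04562886]
```

View pics/c30.png

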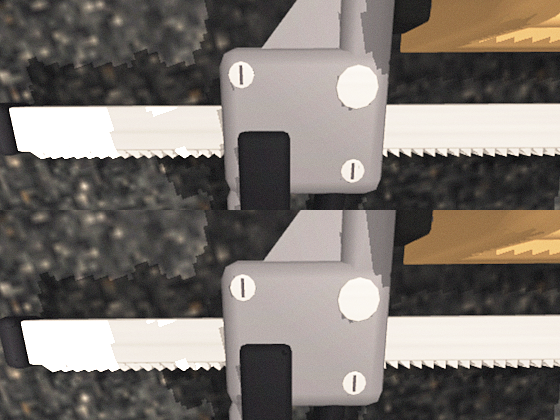

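View pics/c31.png

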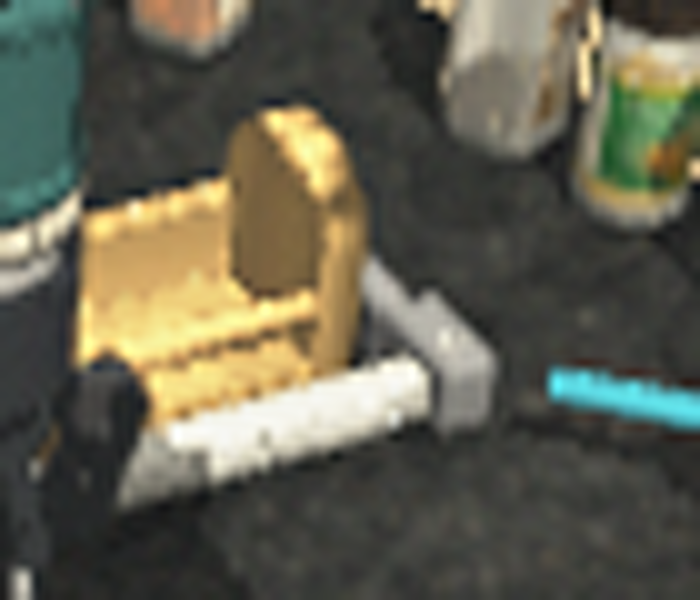

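```bash
cat > trk.py <<'E'
from h import *
yw=-.205; uy=np.array([-np.sin(yw),np.cos(yw),0])
def track(a,b,pt,box,n=9):
    A=cv2.imread(f'pics/{a}.png',0).astype(np.float32);B=cv2.imread(f'pics/{b}.png',0).astype(np.float32)
    u0,v0,u1,v1=box
    pa=proj(a,pt); d=(proj(a,pt+uy*.01)-pa)/10  # px per mm along uy
    yy,xx=np.mgrid[v0:v1,u0:u1].astype(np.float32); T=cv2.GaussianBlur(A,(0,0),.7)[v0:v1,u0:u1]; Bb=cv2.GaussianBlur(B,(0,0),.7)
    best=None
    for s in np.arange(-3,14,.1):
      for e in (-.6,-.3,0,.3,.6):
        p=np.array([-d[1],d[0]])/np.hypot(*d)*e
        W=cv2.remap(Bb,xx+np.float32(d[0]*s+p[0]),yy+np.float32(d[1]*s+p[1]),cv2.INTER_CUBIC)
        c=((W-W.mean()-T+T.mean())**2).mean()
        if best is None or c<best[0]: best=(c,s,e)
    return round(best[1],2),best[2],round(float(best[0]),1)
E
python3 - <<'E'
from trk import *
import sys
# scene boxes: jaw block (362-372, 167-184) ; panel top (344-358,148-170)
J=np.array([.53,-.30,.03]);P=np.array([.58,-.26,.08])
for a,b in [('s15','s16'),('s16','s18'),('s18','s19'),('s18','s20'),('s19','s20')]:
    print(a,b,'jaw',track(a,b,J,(361,166,374,186)),'panel',track(a,b,P,(342,147,360,166)))
E
```

```text
s15 s16 jaw (np.float64(4.7), 0, 37.5) panel (np.float64(3.8), 0, 63.6)
s16 s18 jaw (np.float64(3.9), 0, 20.2) panel (np.float64(3.9), 0, 12.0)
s18 s19 jaw (np.float64(1.8), 0, 17.0) panel (np.float64(0.5), 0, 7.6)
s18 s20 jaw (np.float64(5.0), 0, 23.8) panel (np.float64(0.8), 0, 31.7)
s19 s20 jaw (np.float64(3.1), 0, 23.0) panel (np.float64(0.3), 0, 20.6)
```

Tracking between pictures shows the jaw moved 5.0 mm during this squeeze and the panel only 0.8 mm. The rubber is therefore squeezed about 3.5 to 4 mm, or about 17 to 20 N, which is in the wanted range. I'll ease the vertical pull on the clamp and check that it holds.

>>> jog_arm(
  increments=[
    [[0,0,-1,0,0,0],[0,0,-1,0,0,0],[0,0,-1,0,0,0],[0,0,-1,0,0,0],[0,0,-1,0,0,0]],
  ],
)

```text
t: 21.55
eef_pos: [0.4947, -0.0289, 0.0313]
ee_rot: [3.141, -0.0, -0.206]
wrist_force: [-0.8, -0.4, 5.5]
opening: 0.0408
```

>>> jog_arm(
  increments=[
    [[0,0,0,0,0,0],[0,0,0,0,0,0],[0,0,0,0,0,0],[0,0,0,0,0,0],[0,0,0,0,0,0]],
  ],
)

```text
t: 22.05
eef_pos: [0.4947, -0.0289, 0.0313]
ee_rot: [3.141, -0.0, -0.206]
wrist_force: [-1.0, -1.8, 6.1]
opening: 0.0412
```

```bash
python3 - <<'E'
from trk import *
cap('wrist','w21');cap('top','t21');cap('scene','s21');o=r.get_obs(); print(o['eef_pos'],o['opening'],o['t'],o['wrist_force'],o['wrist_torque'])
J=np.array([.53,-.30,.03]);P=np.array([.58,-.26,.08])
for a,b in [('s18','s21'),('s20','s21')]:
    print(a,b,'jaw',track(a,b,J,(361,166,374,186)),'panel',track(a,b,P,(342,147,360,166)))
cv2.imwrite('pics/c32.png',cv2.resize(cv2.imread('pics/s21.png')[130:220,280:420],(800,514),interpolation=cv2.INTER_CUBIC))
E
```

```text
[ 0.49466082 -0.02891067  0.03133413] 0.040832247044812905 22.2 [-0.98064994 -1.84361386  6.0231209 ] [-0.35458204  0.25614292 -0.07377129]
s18 s21 jaw (np.float64(5.0), 0, 23.7) panel (np.float64(0.8), 0, 31.6)
s20 s21 jaw (np.float64(0.0), 0, 0.3) panel (np.float64(0.0), 0, 0.2)
```

View pics/c32.png

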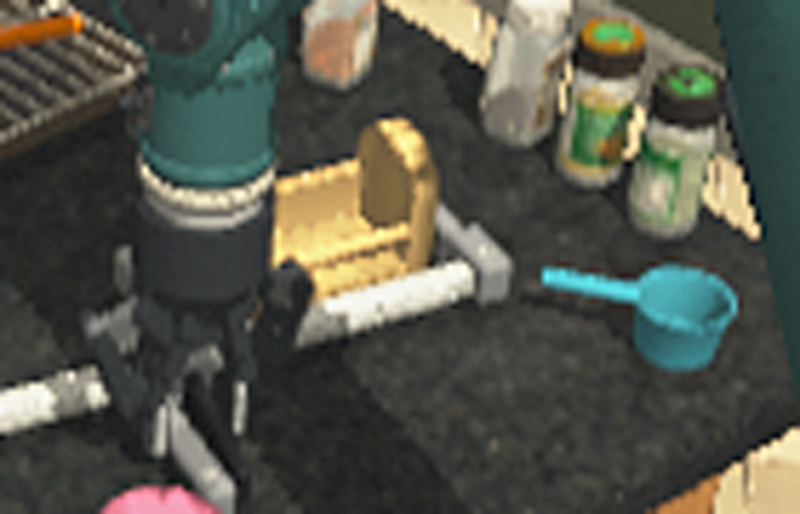

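View pics/w21.png

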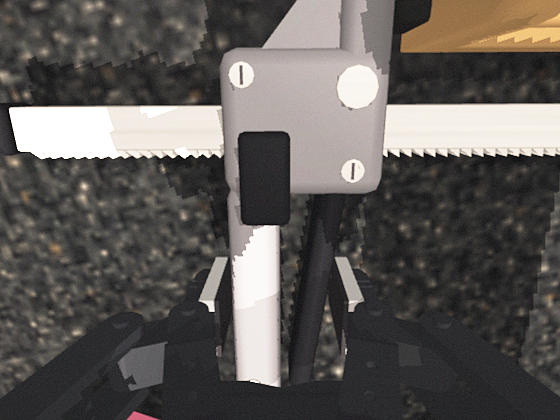

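Stable: jaw and panel did not move between the last pictures, and the fingers rest on the grip (222,290) and the trigger (340,290). Handing in.

```bash
python3 - <<'E'
from h import *
print(r.close_job()); o=r.get_obs(); print(o['t'],o['opening'])
E
```

```text
the job is handed in; nothing more can be done
None
the job is handed in; nothing more can be done
```

I stood the light wood panel at the rack's open end and let go of it. I then drew the far jaw in with five full pumps and handed the job in at about 22 s, holding a sixth squeeze at about 41 mm finger opening.

- **Panel:** when I let it go it was about 1 mm out of line with the rack, with its yaw within about 0.01 rad. It looked upright against the rack's end in the last pictures, and I did not re-measure its line or angle after clamping.
- **Clamping force:** in the last squeeze the jaw moved about 5.0 mm and the panel only 0.8 mm, so the rubber pad is squeezed about 3.5–4 mm, or roughly 17–20 N. This comes from image tracking and the pad's stated give, because the trigger force cannot be read directly. Nothing moved between the last two pictures.
- **Side effects:** the rack slid about 2 mm to the fixed jaw as the clamp closed, and the fingers and arm showed no contact with the bar. The jars and cup near the clamp look unmoved. I did not re-check the shaker and gel bottle after leaving them.
- **Small disagreement:** about 6 N of vertical friction was still on the fingers at the end, because the pads swing forward as they close; it stayed steady.

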